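# Tip rinsed copper beads from a mesh basket into the bead tray

### The arm

A 6-joint arm with a two-finger parallel gripper is mounted at the origin on the work surface. World frame = base frame: x ahead of the robot, y to its left, z up, the work surface at z = 0. Lengths are in m, angles in rad, forces in N, time in s.
With the tool pointing down it reaches from about 0.4 to 0.825 m from the base axis. Payload 7 kg.
Tool frame: the origin (TCP) lies midway between the tips of the shut fingers; the grasp point (between the pads) lies 19 mm behind it; y points along the fingers, z is the direction in which the jaws open and shut, and the axes are right-handed (so a half turn about y gives the same grasp; the last joint's range is limited). The gripper opens to 88 mm and grips with 3 to 60 N. Pads are 19 mm wide; open, the fingers measure 130 mm over their backs; the gripper's body (78 mm by 193 mm) begins 47 mm behind the grasp point.
Start: joints at [-0.967, 0.359, 0.012, 0, -1.224, -0.288], TCP at [0.21, -0.642, 0.227] pointing down, gripper open.
Joint ranges: [-3.07, 3.07], [-1.43, 2.12], [-1.02, 1.25], [-3.03, 1.67], [-3.05, -0], [-3.03, 3.03]. Speed limits (rad/s): [2.39, 2.39, 3.01, 3.14, 3.14, 3.14].

### API

Orientations are given as [roll, pitch, yaw] about the fixed x, y, z axes, in that order (R = Rz(yaw) Ry(pitch) Rx(roll)).
In Python, from station import arm gives the robot as it stands.
- The arm moves only by the tool move_arm, never from a script. Its argument "deltas" is a list of rows, each an object with "dp": the shift along the tool's x, y, z in mm, a list of three; "rotation": the turn, a rotation vector about the tool's x, y, z in degrees, a list of three. A call has 1 to 5 rows; each row shifts and turns the pose as measured when the row begins, along the tool's axes as they then stand; what a row does not reach is not made up. A row lasts 1/12 s, in which the tool goes at most 41.7 mm and 7.16 degrees, less where a joint would pass 70% of its speed; a pose out of reach is approached as far as the arm can. A call is refused whole if a number of a shift passes 41.7 or a number of a turn 7.16, either way. A call with a gripper value outside its range is refused whole. "jaw" is the closure in counts, from 0 (fully open) to 255 (shut), set as the call begins (left out, the last holds). The fingers move at their own pace and stop on an object; "squeeze" is the grip in N (left out, the last holds). Time passes only in rows, so rows that do not move let the fingers close. It gives the time, the measured TCP pose, the force and the opening at its end, in the units of the state.
- arm.get_state(): the state, without advancing time (a new reading comes with each control period).
- arm.grab_frame(name): name is "scene" or "top" or "wrist"; returns a dict with "pixels" (384x512x3 uint8, red, green, blue), "z_map" (384x512 float32, m along the optical axis (not along the pixel's ray), 0 where there is no reading), "fx", "fy", "cx", "cy" (pixels), "k1" (the pictures are not rectified: a ray, as slopes to the right and down, at radius r is drawn at 1 + k1 r^2 times it, then the intrinsics apply), "cam_to_world" (4x4, takes a point from camera to world coordinates); the wrist camera has in their place "mount" (4x4, takes a point from camera to tool coordinates, whose origin is the TCP and whose axes are the tool frame's). Camera axes: x right, y down, z forward; pixel columns grow to the right and rows downward; lengths in m; the calibration is good to about 2 mm. A picture is of the moment at which its call begins: read the wrist's pose just before it.
- arm.job_done(): hands the job in, once; it reports no verdict.
The state is a dict: "t": time; "q": joint angles; "qd": joint speeds; "joint_efforts": joint torques, N m; "eef_pos": TCP position; "ee_rot": TCP orientation; "force": force on the tool from outside, world axes, zero at the start; "moment": the same for the moment, N m; "width": finger opening in m.
Only numpy, scipy, OpenCV 4.12 (cv2) and the standard library are available. Lean on these libraries where they do the work, as an engineer would, in place of code of your own. Each camera call takes 0.05 s, during which the arm holds its last target.

### The job

Take the lid off the wooden bead tray and lay it gently down flat, grip up, on the middle of the cork mat. Then lift the mesh basket off the sloping rack and tip it over the tray, spout down, until all five beads have rolled out through the spout and lie in the tray; only then set the basket gently back in the rack, leaning as it was, and let go. Leave everything else on the bench where it stands.

Things in the scene. Friction and masses are not known exactly. Their poses are not given: they have to be found in the camera images.
- basket: steel wire-mesh basket, 0.22 kg, holding five copper beads; at the start it leans back 25 degrees on the rack, spout high. Origin: centre of its flat underside; x to the spout, z its up. 86 wide (y), x from -53 (rear wall) to 66 (spout lip), rim 45 high. Floor flat to x = 15, then a ramp rising 18 degrees to the lip: held level or leaning back it keeps the beads in
- basket_grip (a point): centre of the black bar of the basket's rigid arch handle, at (-2, 0, 107) in the basket's frame, axes as the basket's. The bar lies along the basket's y, 14 x 14 in section, 94 long, on posts 12 wide at y = -45 and 45 (outside width 94); open space before, behind and 60 below it. The basket's centre of mass lies below it
- spout_tip (a point): middle of the spout's lip, at (66, 0, 19) in the basket's frame. The walls funnel in to this notch, 44 wide between cheeks 39 high. With the basket tipped 35 to 45 degrees spout down, all beads roll out over the lip within about 2 s
- rack: white drying rack, fixed to the table, base 140 x 112; origin on the table under its middle, x (level) towards the side where the spout points
- rack_bed: the rack's bed, sloping 25 degrees: its frame is that of the seated basket. Origin 45 above the table, where the middle of the basket's underside rests; x uphill (the spout side), z square to the bed. A stop 23 high, 1 behind the basket's rear wall, and side rails 12 high, 4 clear of it each side, keep the basket there when let go
- tray: wooden bead tray, fixed to the table, 150 (x) x 130 (y) outside, 30 high, walls and floor 6 thick; origin at the centre of its underside. Covered by the lid at the start
- lid: loose wooden lid of the tray (0.18 kg): plate 150 x 130 x 7 over a plug 130 x 110 x 4 that sits in the tray's mouth with 4 play; origin at the centre of the plug's underside, 26 above the table when it is on the tray. On top a grip block 52 (x) x 14 (y), 32 high, its top 43 above the origin. The lid lies square to the tray
- lid_grip (a point): in the middle of the lid's grip block, 30 above the lid's origin (13 below the block's top)
- mat: plain cork mat, 155 (x) x 140 (y) x 4, fixed to the table; origin at the centre of its underside
- bead0: copper bead, a ball 16 across, 18 g, in the basket at the start; origin at its centre
- bead1: copper bead, a ball 16 across, 18 g, in the basket at the start; origin at its centre
- bead2: copper bead, a ball 16 across, 18 g, in the basket at the start; origin at its centre
- bead3: copper bead, a ball 16 across, 18 g, in the basket at the start; origin at its centre
- bead4: copper bead, a ball 16 across, 18 g, in the basket at the start; origin at its centre
- mug: bystander: white ceramic cup, 80 across, 90 high; origin at the centre of its underside, loose
- brush_cup: bystander: blue ceramic cup with two brushes standing in it, 75 across, 135 high over all; origin at the centre of its underside, loose
- glue_bottle: bystander: white glue bottle, 52 across, 120 high; origin at the centre of its underside, loose
- thread_spool: bystander: wooden thread spool, 60 across, 60 high; origin at the centre of its underside, loose
- book: bystander: book lying flat, 108 x 148 x 28; origin at the centre of its underside, loose
- bone_folder: bystander: flat white bone folder, 150 x 20 x 5; origin at the centre of its underside, loose
- glue_box: bystander: cardboard carton lying flat, 110 x 42 x 36; origin at the centre of its underside, loose
Mind the look-alikes: they are no part of the job. Leave any green look-alike of the rack alone.

How it is judged:
By the outcome, as a careful person would: the job done as asked, in the order asked, and still so for the second after the job is handed in, with the robot touching nothing.
It also fails if it takes over 69 s, if anything falls off the work surface, if the arm or the gripper's body presses on something with over 40 N, if the wrist force passes 120 N, or if a joint passes its speed limit or range.

## Working session

There is one attempt and no reset: what is moved stays moved. The work goes in short steps, Python scripts to look and compute and a tool call to move; the robot and the scene stay as the last step left them, time stands still between calls to the robot, and variables do not carry over. Pictures are saved under pics/ and viewed, and the job is handed in when it is done.

Besides the shell and the picture viewer there is one more tool, called after "Emit:" as name(argument=value, ...), one argument or row to a line, values as JSON. move_arm: Moves the arm, as the interface text tells. Its arguments: {"type":"object","properties":{"deltas":{"type":"array","items":{"type":"object","properties":{"dp":{"type":"array","items":{"type":"number"}},"rotation":{"type":"array","items":{"type":"number"}}}}},"jaw":{"type":"number"},"squeeze":{"type":"number"}},"required":["deltas"]}

```bash
ls; mkdir -p pics; cat > h.py <<'E'
import numpy as np, cv2
from station import arm
from scipy.spatial.transform import Rotation as R
def rot(e): return R.from_euler('xyz',e).as_matrix()
def cloud(f,T):
    h,w=f['z_map'].shape
    u,v=np.meshgrid(np.arange(w),np.arange(h))
    K=np.array([[f['fx'],0,f['cx']],[0,f['fy'],f['cy']],[0,0,1.]])
    p=np.stack([u,v],-1).reshape(-1,1,2).astype(np.float64)
    s=cv2.undistortPoints(p,K,np.array([f['k1'],0,0,0.])).reshape(h,w,2)
    z=f['z_map']
    P=np.stack([s[...,0]*z,s[...,1]*z,z],-1)
    W=P@T[:3,:3].T+T[:3,3]; W[z<=0]=np.nan
    return W
def grab(n,save=None):
    s=arm.get_state(); f=arm.grab_frame(n)
    if n=='wrist':
        T=np.eye(4);T[:3,:3]=rot(s['ee_rot']);T[:3,3]=s['eef_pos'];T=T@np.array(f['mount'])
    else: T=np.array(f['cam_to_world'])
    if save: cv2.imwrite('pics/'+save,f['pixels'][...,::-1])
    return f,T,cloud(f,T)
E
python3 - <<'E'
from h import *
print(arm.get_state())
for n in ['scene','top','wrist']:
    f,T,W=grab(n,n+'0.png'); np.savez(n+'0.npz',W=W,p=f['pixels'],T=T); print(n,T.round(3).tolist(),f['k1'])
a=[cv2.imread(f'pics/{n}0.png') for n in ['scene','top']]
E
```

```text
pics
{'t': 0.0, 'q': array([-9.66898915e-01,  3.59389303e-01,  1.10535562e-02, -3.49340757e-04,
       -1.22408035e+00, -2.88109728e-01]), 'qd': array([-3.14703855e-04,  7.78612599e-05, -1.55553154e-03, -2.92145333e-04,
        9.64214396e-04, -5.38236104e-04]), 'joint_efforts': array([ 4.38422103e-04, -5.82718134e+01,  2.93053901e+01,  6.99716672e+00,
        6.68471883e-03, -1.82245576e-04]), 'eef_pos': array([ 0.20946144, -0.64116649,  0.22561895]), 'ee_rot': array([-1.56915000e+00,  1.45422721e-04,  3.15668828e-01]), 'force': array([-0.43588596,  0.09438031,  0.50770637]), 'moment': array([-0.01584088,  0.02427352,  0.024074  ]), 'width': 0.08750470505750556}
scene [[0.559, 0.425, -0.712, 1.207], [0.829, -0.292, 0.476, -0.459], [-0.005, -0.857, -0.516, 0.637], [0.0, 0.0, 0.0, 1.0]] 0.002113066109543145
top [[-0.004, -0.992, 0.129, 0.364], [-1.0, 0.001, -0.021, 0.011], [0.02, -0.129, -0.991, 1.203], [0.0, 0.0, 0.0, 1.0]] -0.06516966609865905
wrist [[-0.31, 0.908, 0.282, 0.132], [0.951, 0.296, 0.094, -0.666], [0.002, 0.297, -0.955, 0.383], [0.0, 0.0, 0.0, 1.0]] -0.06626163412045147
```

View pics/scene0.png

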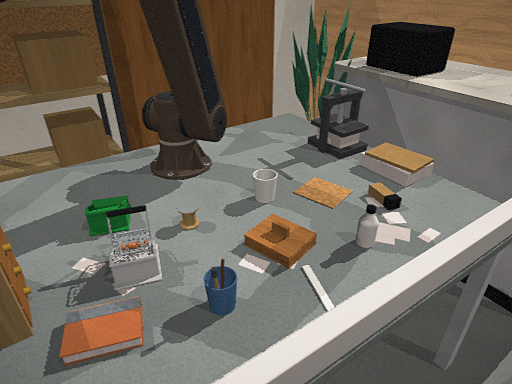

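View pics/top0.png

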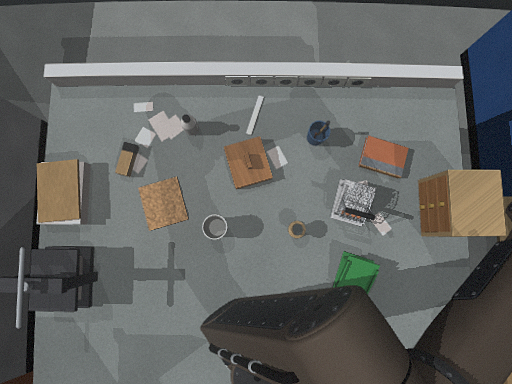

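```bash
python3 - <<'E'
import numpy as np,cv2
d=np.load('top0.npz');W=d['W']
# orthographic colour map of the table, 2mm/px
z=W[...,2]
im=np.zeros((600,800,3),np.uint8)
E
```

```text
(no output)
```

The top view shows the lidded tray at (248,162), the cork mat at (163,203), the basket on the white rack at (355,200), and the green look-alike at (355,270). The mug is at (215,227), the spool at (296,229), the brush cup at (318,132), the book at (384,155) and the glue bottle at (188,122). The only basket is the one on the white rack, and green is excluded.

```bash
python3 - <<'E'
import numpy as np,cv2
d=np.load('top0.npz');W=d['W'];p=d['p']
s=np.load('scene0.npz')
crop=p[120:300,210:430];cv2.imwrite('pics/topcrop.png',cv2.resize(crop[...,::-1],None,fx=3.5,fy=3.3,interpolation=cv2.INTER_CUBIC)[:600,:800])
crop=s['p'][190:300,80:330];cv2.imwrite('pics/scenecrop.png',cv2.resize(crop[...,::-1],None,fx=3.2,fy=3.2,interpolation=cv2.INTER_CUBIC)[:600,:800])
for u,v in [(248,162),(250,160),(240,170),(163,203),(355,200),(360,214),(355,270),(215,227),(296,229),(318,132),(384,155),(188,122),(120,110),(256,110),(126,158)]:
    print((u,v),W[v,u].round(3),p[v,u])
Z=W[...,2]
def rect(m,n):
    P=W[m][:,:2].astype(np.float32); r=cv2.minAreaRect((P*1000).astype(np.float32)); print(n,m.sum(),[np.round(x,1) for x in r],'z',np.median(W[m][:,2]).round(4),'mean',P.mean(0).round(4))
X,Y=W[...,0],W[...,1]
uu,vv=np.meshgrid(np.arange(512),np.arange(384))
box=lambda a,b,c,d:(uu>a)&(uu<b)&(vv>c)&(vv<d)
rect(box(215,275,130,195)&(abs(Z-.037)<.005),'lid plate')
rect(box(215,275,130,195)&(Z>.060),'grip')
hsv=cv2.cvtColor(p,cv2.COLOR_RGB2HSV)
rect(box(130,195,170,235)&(hsv[...,1]>90)&(abs(Z-.004)<.008),'mat')
E
```

```text
(248, 162) [0.596 0.024 0.072] [126  97  71]
(250, 160) [0.603 0.018 0.07 ] [78 62 51]
(240, 170) [0.577 0.052 0.033] [151 112  80]
(163, 203) [0.467 0.316 0.006] [132 107  81]
(355, 200) [ 0.473 -0.334  0.045] [130 131 134]
(360, 214) [ 0.42  -0.317  0.149] [48 50 53]
(355, 270) [ 0.243 -0.323  0.055] [ 61 130  74]
(215, 227) [0.386 0.137 0.004] [120 122 119]
(296, 229) [ 0.378 -0.138  0.004] [76 81 79]
(318, 132) [ 0.713 -0.219  0.024] [56 60 64]
(384, 155) [ 0.63  -0.446  0.032] [161 102  73]
(188, 122) [0.721 0.218 0.107] [70 72 68]
(120, 110) [ 0.802  0.485 -0.001] [125 130 131]
(256, 110) [ 0.799 -0.003  0.005] [186 191 188]
(126, 158) [0.617 0.438 0.041] [156 129  98]
lid plate 1551 [array([606.3,  25.7]), array([151. , 130.5]), np.float64(16.5)] z 0.0371 mean [0.6054 0.0257]
grip 67 [array([605.8,  25.3]), array([50.9, 14. ]), np.float64(16.4)] z 0.0694 mean [0.6053 0.0252]
mat 1750 [array([467.3, 317.5]), array([152.9, 137.4]), np.float64(16.4)] z 0.004 mean [0.4669 0.3168]
```

View pics/topcrop.png

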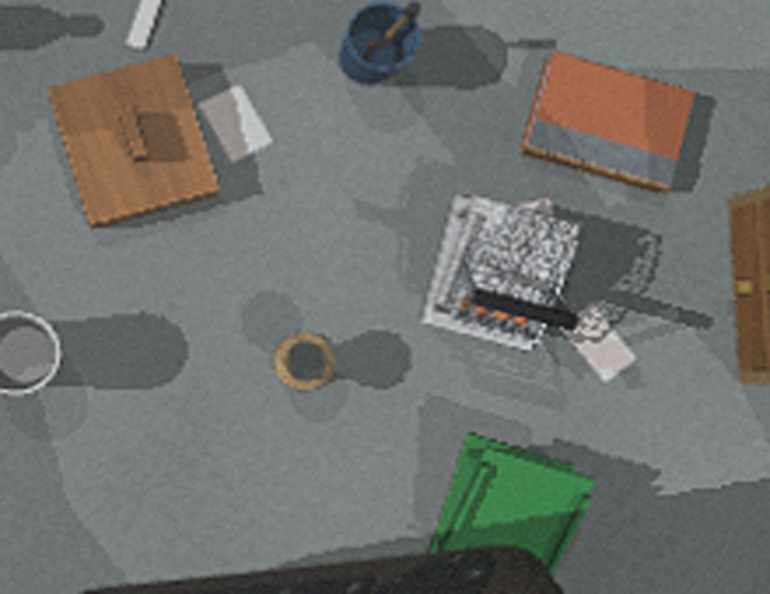

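View pics/scenecrop.png

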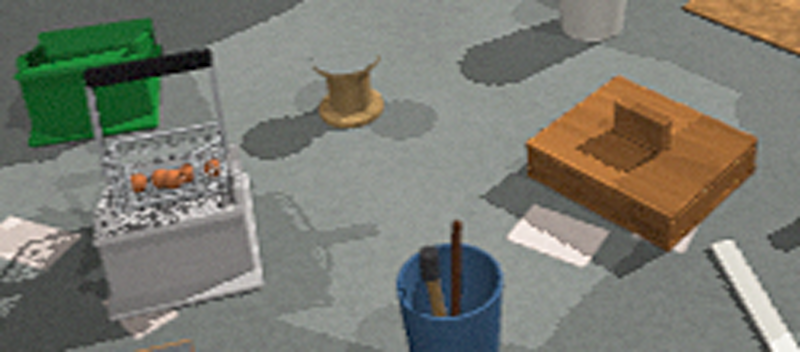

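View pics/wrist0.png

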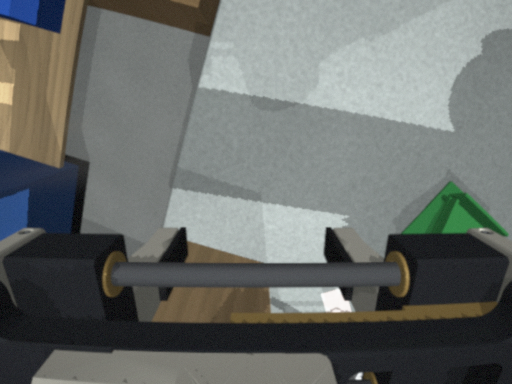

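```bash
python3 - <<'E'
import numpy as np,cv2
d=np.load('top0.npz');W=d['W'];p=d['p']; s=np.load('scene0.npz');WS=s['W'];ps=s['p']
def rect(P,n):
    r=cv2.minAreaRect((P[:,:2]*1000).astype(np.float32)); print(n,len(P),[np.round(x,1) for x in r],'med',np.median(P,0).round(4),'zr',P[:,2].min().round(3),P[:,2].max().round(3))
uu,vv=np.meshgrid(np.arange(512),np.arange(384))
def bx(W,x0,x1,y0,y1,z0,z1): return (W[...,0]>x0)&(W[...,0]<x1)&(W[...,1]>y0)&(W[...,1]<y1)&(W[...,2]>z0)&(W[...,2]<z1)
dark=lambda p:p.max(-1)<70
for n,w,pp in (('top',W,p),('scene',WS,ps)):
    m=bx(w,.33,.56,-.42,-.22,.125,.17)
    rect(w[m],n+' hi'); 
    m&=dark(pp); rect(w[m],n+' bar')
    P=w[m];c=P.mean(0);u,sv,vt=np.linalg.svd(P-c);print(c.round(4),vt[0].round(3),np.degrees(np.arctan2(vt[0][1],vt[0][0])))
    m=bx(w,.30,.60,-.45,-.18,.012,.2);rect(w[m],n+' all')
    print(np.percentile(w[m],[1,99],axis=0).round(3))
    for z0 in np.arange(.0,.16,.02):
        m=bx(w,.30,.60,-.45,-.18,z0+.01,z0+.03)
        if m.sum()>5: rect(w[m],f'{n} z{z0+.02:.2f}')
E
```

```text
top hi 176 [array([ 426.5, -315.9]), array([94.7, 23. ]), np.float64(73.8)] med [ 0.4235 -0.3127  0.1468] zr 0.126 0.157
top bar 153 [array([ 424. , -315.1]), array([93.7, 16.6]), np.float64(74.1)] med [ 0.4233 -0.3179  0.1474] zr 0.138 0.157
[ 0.4224 -0.317   0.1473] [-0.27  -0.963 -0.015] -105.69053922787982
top all 1501 [array([ 511.6, -349.8]), array([124.5, 241.1]), np.float64(63.5)] med [ 0.4728 -0.3324  0.0574] zr 0.012 0.157
[[ 0.402 -0.444  0.018]
 [ 0.599 -0.269  0.151]]
top z0.02 162 [array([ 515.4, -350.9]), array([120.6, 235.4]), np.float64(61.9)] med [ 0.5822 -0.3924  0.0267] zr 0.01 0.03
top z0.04 435 [array([ 512.8, -349.5]), array([120.9, 236.6]), np.float64(64.9)] med [ 0.4565 -0.3277  0.0416] zr 0.03 0.05
top z0.06 467 [array([ 466.3, -327.9]), array([108.6, 129.5]), np.float64(73.5)] med [ 0.4915 -0.3326  0.0613] zr 0.05 0.07
top z0.08 169 [array([ 472. , -329.5]), array([106.9, 116.4]), np.float64(74.1)] med [ 0.5031 -0.3346  0.0745] zr 0.07 0.09
top z0.10 84 [array([ 478.3, -331.2]), array([96.1, 87. ]), np.float64(75.4)] med [ 0.4863 -0.3558  0.0988] zr 0.09 0.
[... 1162 characters left out ...]
([105.3, 130.6]), np.float64(74.7)] med [ 0.5049 -0.3371  0.0592] zr 0.05 0.07
scene z0.08 208 [array([ 476.3, -330.1]), array([103.9, 113.4]), np.float64(74.0)] med [ 0.5122 -0.3403  0.0728] zr 0.07 0.09
scene z0.10 141 [array([ 478.1, -332.4]), array([93.7, 90.6]), np.float64(71.4)] med [ 0.4973 -0.3485  0.0986] zr 0.09 0.11
scene z0.12 42 [array([ 468.6, -327.3]), array([94.3, 83.6]), np.float64(75.8)] med [ 0.4364 -0.3601  0.1196] zr 0.111 0.13
scene z0.14 251 [array([ 427. , -316.4]), array([93.5, 20.1]), np.float64(74.2)] med [ 0.4296 -0.319   0.144 ] zr 0.131 0.15
scene z0.16 7 [array([ 429.1, -321.1]), array([83.9,  5.3]), np.float64(76.2)] med [ 0.4315 -0.3058  0.1501] zr 0.15 0.151
```

The basket bar centre is at about (0.4255, -0.3155), with the spout at yaw -16°. The lid is at (0.606, 0.0255), yaw 16.4°, and the mat is at (0.467, 0.3175), yaw 16.4°. Heights and sizes agree with the description.

Emit:
move_arm(
  deltas=[
    {"dp": [29, -6, 25.5], "rotation": [0, 0, 0]},
    {"dp": [29, -6, 25.5], "rotation": [0, 0, 0]},
    {"dp": [29, -6, 25.5], "rotation": [0, 0, 0]},
    {"dp": [29, -6, 25.5], "rotation": [0, 0, 0]},
    {"dp": [29, -6, 25.5], "rotation": [0, 0, 0]},
  ],
  jaw=0,
)

```text
t: 0.57
eef_pos: [0.3058, -0.4735, 0.2502]
ee_rot: [-1.56, 0.005, 0.305]
force: [1.0, 0.1, 0.1]
width: 0.0876
```

Emit:
move_arm(
  deltas=[
    {"dp": [29, 0, 25.5], "rotation": [0, 0, 0]},
    {"dp": [29, 0, 25.5], "rotation": [0, 0, 0]},
    {"dp": [29, 0, 25.5], "rotation": [0, 0, 0]},
    {"dp": [29, 0, 25.5], "rotation": [0, 0, 0]},
    {"dp": [29, 0, 25.5], "rotation": [0, 0, 0]},
  ],
)

```text
t: 0.98
eef_pos: [0.4085, -0.2999, 0.2522]
ee_rot: [-1.562, 0.003, 0.304]
force: [2.9, -0.3, -0.4]
width: 0.0874
```

Emit:
move_arm(
  deltas=[
    {"dp": [29, 0, 25.5], "rotation": [0, 0, 0]},
    {"dp": [29, 0, 25.5], "rotation": [0, 0, 0]},
    {"dp": [29, 0, 25.5], "rotation": [0, 0, 0]},
    {"dp": [29, 0, 25.5], "rotation": [0, 0, 0]},
    {"dp": [29, 5, 25.5], "rotation": [0, 0, 0]},
  ],
)

```text
t: 1.4
eef_pos: [0.5114, -0.125, 0.2496]
ee_rot: [-1.563, -0.0, 0.304]
force: [1.1, -0.7, -0.6]
width: 0.0878
```

```bash
cat > go.py <<'E'
# usage: go.py x y z yaw  : tool-down target; prints remaining tool-frame shift & rotvec
from h import *
import sys,json
s=arm.get_state()
open('log.jsonl','a').write(json.dumps([s['q'].tolist(),s['eef_pos'].tolist(),s['ee_rot'].tolist()])+'\n')
a=[float(v) for v in sys.argv[1:]]
Rc=rot(s['ee_rot']);p=s['eef_pos']
print('t',round(s['t'],2),'p',p.round(4),'rpy',np.degrees(s['ee_rot']).round(1),'q',s['q'].round(2),'F',s['force'].round(1),'w',round(s['width'],4))
if a:
    rpy=[-90,0,a[3]] if len(a)==4 else a[3:]
    Rt=rot(np.radians(rpy))
    print('dp mm',(Rc.T@(np.array(a[:3])-p)*1000).round(1),'rot deg',np.degrees(R.from_matrix(Rc.T@Rt).as_rotvec()).round(1))
E
python3 go.py .606 .0255 .12 16.4
```

```text
t 1.4 p [ 0.5114 -0.125   0.2496] rpy [-89.5  -0.   17.4] q [ 0.13  0.1  -0.27 -0.01 -1.2  -1.39] F [ 1.1 -0.7 -0.6] w 0.0878
dp mm [135.4 130.5 114.2] rot deg [-0.5  1.   0. ]
```

Emit:
move_arm(
  deltas=[
    {"dp": [27, 10, 23], "rotation": [0, 0.3, 0]},
    {"dp": [27, 25, 23], "rotation": [0, 0.3, 0]},
    {"dp": [27, 25, 23], "rotation": [-0.2, 0.3, 0]},
    {"dp": [27, 25, 22], "rotation": [-0.2, 0, 0]},
    {"dp": [24, 20, 20], "rotation": [0, 0, 0]},
  ],
)

```text
t: 1.82
eef_pos: [0.6071, 0.0239, 0.1525]
ee_rot: [-1.571, -0.011, 0.291]
force: [0.5, -0.9, -0.4]
width: 0.0878
```

```bash
python3 go.py .606 .0255 .043 16.4; python3 -c "
from h import *
f,T,W=grab('wrist','w1.png')
p=f['pixels'];m=(abs(W[...,2]-.068)<.006)
P=W[m][:,:2]
r=cv2.minAreaRect((P*1000).astype(np.float32));print(len(P),r)
m=(abs(W[...,2]-.037)<.006)&(abs(W[...,0]-.6)<.15)&(abs(W[...,1])<.15)
print(m.sum(),cv2.minAreaRect((W[m][:,:2]*1000).astype(np.float32)))
"
```

```text
t 1.82 p [0.6071 0.0239 0.1525] rpy [-90.   -0.6  16.7] q [ 0.36  0.3  -0.25  0.   -1.01 -1.64] F [ 0.5 -0.9 -0.4] w 0.0878
dp mm [ -1.8 109.4   1.9] rot deg [0.  0.3 0.6]
1885 ((581.3621826171875, -9.103012084960938), (130.80401611328125, 520.2888793945312), 38.82157516479492)
16485 ((605.1166381835938, 26.722816467285156), (150.45713806152344, 131.0238037109375), 16.282991409301758)
```

View pics/w1.png

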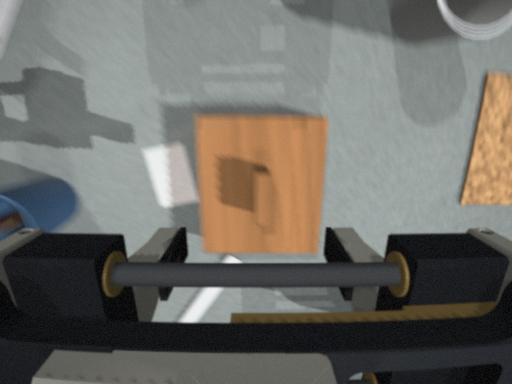

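The wrist view shows the lid block at about (262,195), and its plate centre at (605,27) agrees with the top view. I'm descending over it.

Emit:
move_arm(
  deltas=[
    {"dp": [-1, 30, 1], "rotation": [0, 0.2, 0.5]},
    {"dp": [-1, 30, 1], "rotation": [0, 0, 0]},
    {"dp": [0, 30, 0], "rotation": [0, 0, 0]},
    {"dp": [0, 14, 0], "rotation": [0, 0, 0]},
    {"dp": [0, 4, 0], "rotation": [0, 0, 0]},
  ],
)

```text
t: 2.28
eef_pos: [0.6088, 0.0335, 0.0369]
ee_rot: [-1.573, 0.001, 0.297]
force: [-25.1, 5.7, 80.5]
width: 0.0876
```

```bash
python3 go.py .6055 .026 .043 16.4
```

```text
t 2.28 p [0.6088 0.0335 0.0369] rpy [-90.1   0.1  17. ] q [ 0.38  0.43 -0.36  0.   -0.78 -1.65] F [-25.1   5.7  80.5] w 0.0876
dp mm [-5.4 -6.1 -6.2] rot deg [ 0.1  0.6 -0.1]
```

Emit:
move_arm(
  deltas=[
    {"dp": [0, -8, 0], "rotation": [0, 0, 0]},
    {"dp": [-1, -2, -2], "rotation": [0, 0, 0]},
  ],
)

```text
t: 2.45
eef_pos: [0.6086, 0.0317, 0.0474]
ee_rot: [-1.573, 0.002, 0.299]
force: [-0.1, -0.0, -0.4]
width: 0.0879
```

```bash
python3 go.py .6055 .026 .043 16.4; python3 -c "
from h import *
f,T,W=grab('top','t2.png')
m=(abs(W[...,2]-.037)<.006)&(abs(W[...,0]-.6)<.15)&(abs(W[...,1])<.15)
print(m.sum(),cv2.minAreaRect((W[m][:,:2]*1000).astype(np.float32)))
cv2.imwrite('pics/t2c.png',cv2.resize(f['pixels'][90:250,150:350,::-1],None,fx=3.5,fy=3.5))
"
```

```text
t 2.45 p [0.6086 0.0317 0.0474] rpy [-90.1   0.1  17.1] q [ 0.37  0.42 -0.35  0.   -0.8  -1.65] F [-0.1 -0.  -0.4] w 0.0879
dp mm [-4.6  4.5 -4.5] rot deg [ 0.1  0.7 -0.1]
728 ((589.9365234375, 20.643699645996094), (116.54585266113281, 129.979248046875), 16.541566848754883)
```

View pics/t2c.png

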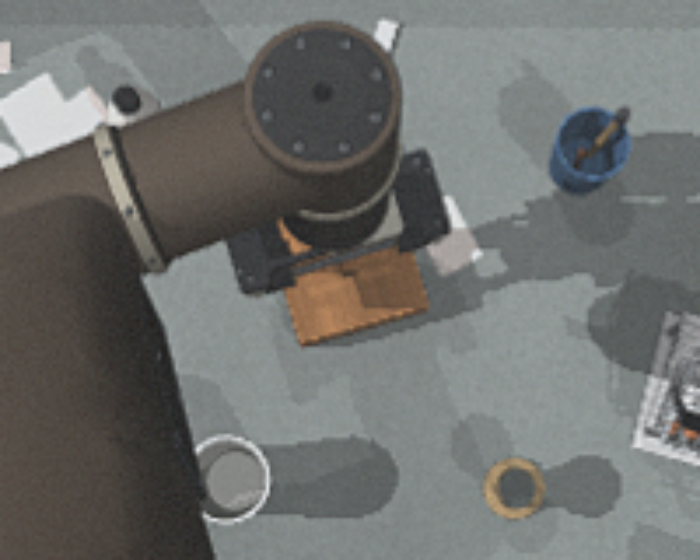

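Emit:
move_arm(
  deltas=[
    {"dp": [-3, 1, -3], "rotation": [0, 0.4, 0]},
    {"dp": [-2, 1, -2], "rotation": [0, 0.2, 0]},
    {"dp": [0, 1, 0], "rotation": [0, 0, 0]},
  ],
)

```text
t: 2.75
eef_pos: [0.6043, 0.0241, 0.044]
ee_rot: [-1.573, 0.002, 0.286]
force: [0.8, -1.4, -0.6]
width: 0.0879
```

```bash
python3 go.py .6055 .026 .043 16.4
```

```text
t 2.75 p [0.6043 0.0241 0.044 ] rpy [-90.1   0.1  16.4] q [ 0.36  0.42 -0.36  0.   -0.79 -1.65] F [ 0.8 -1.4 -0.6] w 0.0879
dp mm [1.7 1.  1.5] rot deg [ 0.1 -0.  -0.1]
```

Good. I'll close at moderate force.

Emit:
move_arm(
  deltas=[
    {"dp": [1, 0, 1], "rotation": [0, 0, 0]},
    {"dp": [0, 0, 0], "rotation": [0, 0, 0]},
    {"dp": [0, 0, 0], "rotation": [0, 0, 0]},
    {"dp": [0, 0, 0], "rotation": [0, 0, 0]},
    {"dp": [0, 0, 0], "rotation": [0, 0, 0]},
  ],
  jaw=255,
  squeeze=25,
)

```text
t: 3.17
eef_pos: [0.6041, 0.0247, 0.0426]
ee_rot: [-1.573, 0.004, 0.285]
force: [0.4, -0.6, -0.7]
width: 0.0598
```

Emit:
move_arm(
  deltas=[
    {"dp": [0, 0, 0], "rotation": [0, 0, 0]},
    {"dp": [0, 0, 0], "rotation": [0, 0, 0]},
  ],
)

```text
t: 3.33
eef_pos: [0.6042, 0.0248, 0.0425]
ee_rot: [-1.573, 0.005, 0.285]
force: [-1.2, 0.7, -0.5]
width: 0.0463
```

Emit:
move_arm(
  deltas=[
    {"dp": [0, 0, 0], "rotation": [0, 0, 0]},
    {"dp": [0, 0, 0], "rotation": [0, 0, 0]},
    {"dp": [0, 0, 0], "rotation": [0, 0, 0]},
    {"dp": [0, 0, 0], "rotation": [0, 0, 0]},
    {"dp": [0, 0, 0], "rotation": [0, 0, 0]},
  ],
)

```text
t: 3.75
eef_pos: [0.6042, 0.025, 0.0426]
ee_rot: [-1.573, 0.004, 0.285]
force: [0.0, -0.3, 0.2]
width: 0.0141
```

Emit:
move_arm(
  deltas=[
    {"dp": [0, 0, 0], "rotation": [0, 0, 0]},
    {"dp": [0, 0, 0], "rotation": [0, 0, 0]},
  ],
)

```text
t: 3.92
eef_pos: [0.6043, 0.025, 0.0426]
ee_rot: [-1.573, 0.004, 0.285]
force: [0.2, -0.4, -0.4]
width: 0.0139
```

Gripped at 14 mm, matching the block. Lifting straight up.

Emit:
move_arm(
  deltas=[
    {"dp": [0, -8, 0], "rotation": [0, 0, 0]},
    {"dp": [0, -20, 0], "rotation": [0, 0, 0]},
    {"dp": [0, -30, 0], "rotation": [0, 0, 0]},
    {"dp": [0, -30, 0], "rotation": [0, 0, 0]},
    {"dp": [0, -25, 0], "rotation": [0, 0, 0]},
  ],
)

```text
t: 4.33
eef_pos: [0.5988, 0.0238, 0.1527]
ee_rot: [-1.572, 0.022, 0.283]
force: [1.4, 1.1, -2.5]
width: 0.0144
```

```bash
python3 go.py .467 .3165 .16 16.4
```

```text
t 4.33 p [0.5988 0.0238 0.1527] rpy [-90.1   1.3  16.2] q [ 0.37  0.3  -0.24 -0.   -1.04 -1.65] F [ 1.4  1.1 -2.5] w 0.0144
dp mm [-44.9  -6.6 317.8] rot deg [ 0.1 -0.2 -1.3]
```

Emit:
move_arm(
  deltas=[
    {"dp": [-4, -1, 18], "rotation": [0, 0, -0.4]},
    {"dp": [-5, -1, 34], "rotation": [0, 0, -0.4]},
    {"dp": [-5, -1, 36], "rotation": [0, 0, -0.4]},
    {"dp": [-5, -1, 36], "rotation": [0, 0, 0]},
    {"dp": [-5, -1, 36], "rotation": [0, 0, 0]},
  ],
)

```text
t: 4.75
eef_pos: [0.5338, 0.1703, 0.1673]
ee_rot: [-1.572, -0.011, 0.274]
force: [0.7, 0.9, -2.4]
width: 0.0136
```

```bash
python3 go.py .467 .3165 .16 16.4
```

```text
t 4.75 p [0.5338 0.1703 0.1673] rpy [-90.1  -0.6  15.7] q [ 0.66  0.21 -0.34  0.01 -1.01 -1.96] F [ 0.7  0.9 -2.4] w 0.0136
dp mm [-24.8   6.9 158.8] rot deg [ 0.1 -0.7  0.6]
```

Emit:
move_arm(
  deltas=[
    {"dp": [-5, 0, 36], "rotation": [0, -0.2, 0.2]},
    {"dp": [-5, 0, 36], "rotation": [0, -0.2, 0.2]},
    {"dp": [-5, 0, 36], "rotation": [0, -0.2, 0]},
    {"dp": [-4, 3, 24], "rotation": [0, -0.2, 0]},
    {"dp": [-3, 3, 12], "rotation": [0, 0, 0]},
  ],
)

```text
t: 5.17
eef_pos: [0.4668, 0.3114, 0.1648]
ee_rot: [-1.569, -0.006, 0.29]
force: [0.6, -0.8, -2.4]
width: 0.0137
```

```bash
python3 go.py .467 .3165 .0215 16.4
```

```text
t 5.17 p [0.4668 0.3114 0.1648] rpy [-89.9  -0.4  16.6] q [ 0.94  0.22 -0.34  0.   -1.01 -2.22] F [ 0.6 -0.8 -2.4] w 0.0137
dp mm [  0.8 143.3   4.6] rot deg [-0.1  0.2  0.4]
```

Emit:
move_arm(
  deltas=[
    {"dp": [0, 10, 2], "rotation": [0, 0, 0.2]},
    {"dp": [0, 28, 2], "rotation": [0, 0, 0]},
    {"dp": [0, 28, 0], "rotation": [0, 0, 0]},
    {"dp": [0, 22, 0], "rotation": [0, 0, 0]},
    {"dp": [0, 12, 0], "rotation": [0, 0, 0]},
  ],
)

```text
t: 5.58
eef_pos: [0.4652, 0.3203, 0.0655]
ee_rot: [-1.564, -0.009, 0.296]
force: [-0.6, -0.0, -2.2]
width: 0.0142
```

```bash
python3 go.py .467 .3165 .0215 16.4
```

```text
t 5.58 p [0.4652 0.3203 0.0655] rpy [-89.6  -0.5  17. ] q [ 0.95  0.33 -0.44  0.   -0.79 -2.22] F [-0.6 -0.  -2.2] w 0.0142
dp mm [ 0.2 43.9 -4.5] rot deg [-0.4  0.6  0.5]
```

Emit:
move_arm(
  deltas=[
    {"dp": [0, 8, -2], "rotation": [-0.2, 0.3, 0.2]},
    {"dp": [0, 8, -2], "rotation": [-0.2, 0.2, 0.2]},
    {"dp": [0, 8, 0], "rotation": [0, 0, 0]},
    {"dp": [0, 6, 0], "rotation": [0, 0, 0]},
    {"dp": [0, 4, 0], "rotation": [0, 0, 0]},
  ],
)

```text
t: 6.0
eef_pos: [0.4665, 0.3131, 0.027]
ee_rot: [-1.575, 0.003, 0.285]
force: [-0.8, -0.5, -2.2]
width: 0.0134
```

```bash
python3 go.py .467 .3165 .0215 16.4
```

```text
t 6.0 p [0.4665 0.3131 0.027 ] rpy [-90.2   0.2  16.3] q [ 0.94  0.39 -0.47  0.   -0.72 -2.23] F [-0.8 -0.5 -2.2] w 0.0134
dp mm [1.5 5.5 3.1] rot deg [ 0.2 -0.1 -0.2]
```

Emit:
move_arm(
  deltas=[
    {"dp": [1, 0, 3], "rotation": [0.2, 0, -0.1]},
    {"dp": [0, 1.5, 0], "rotation": [0, 0, 0]},
    {"dp": [0, 1.5, 0], "rotation": [0, 0, 0]},
  ],
)

```text
t: 6.25
eef_pos: [0.4672, 0.3168, 0.0241]
ee_rot: [-1.57, -0.0, 0.284]
force: [-0.8, 0.3, -2.5]
width: 0.014
```

Emit:
move_arm(
  deltas=[
    {"dp": [0, 1.2, 0], "rotation": [0, 0, 0]},
    {"dp": [0, 1.2, 0], "rotation": [0, 0, 0]},
  ],
)

```text
t: 6.42
eef_pos: [0.4676, 0.3176, 0.0224]
ee_rot: [-1.569, -0.002, 0.285]
force: [0.4, -0.1, -2.4]
width: 0.0144
```

Emit:
move_arm(
  deltas=[
    {"dp": [0, 1.2, 0], "rotation": [0, 0, 0]},
    {"dp": [0, 1, 0], "rotation": [0, 0, 0]},
  ],
)

```text
t: 6.58
eef_pos: [0.4679, 0.318, 0.0207]
ee_rot: [-1.569, -0.003, 0.285]
force: [1.0, -0.6, 2.9]
width: 0.0138
```

Contact: the force went from -2.4 to +2.9 N. Opening the jaws.

Emit:
move_arm(
  deltas=[
    {"dp": [0, 0, 0], "rotation": [0, 0, 0]},
    {"dp": [0, 0, 0], "rotation": [0, 0, 0]},
    {"dp": [0, 0, 0], "rotation": [0, 0, 0]},
    {"dp": [0, 0, 0], "rotation": [0, 0, 0]},
    {"dp": [0, 0, 0], "rotation": [0, 0, 0]},
  ],
  jaw=0,
)

```text
t: 7.0
eef_pos: [0.4687, 0.319, 0.0219]
ee_rot: [-1.567, -0.005, 0.286]
force: [0.1, 0.3, 0.3]
width: 0.0418
```

Emit:
move_arm(
  deltas=[
    {"dp": [0, -15, 0], "rotation": [0, 0, 0]},
    {"dp": [0, -30, 0], "rotation": [0, 0, 0]},
    {"dp": [0, -38, 0], "rotation": [0, 0, 0]},
    {"dp": [0, -38, 0], "rotation": [0, 0, 0]},
    {"dp": [0, -38, 0], "rotation": [0, 0, 0]},
  ],
)

```text
t: 7.42
eef_pos: [0.4642, 0.3138, 0.1772]
ee_rot: [-1.578, 0.011, 0.284]
force: [1.4, 0.6, 0.1]
width: 0.0748
```

```bash
python3 go.py;  python3 -c "
from h import *
f,T,W=grab('wrist','w3.png')
m=(abs(W[...,2]-.015)<.004)&(abs(W[...,0]-.467)<.12)&(abs(W[...,1]-.317)<.12)
print(m.sum(),cv2.minAreaRect((W[m][:,:2]*1000).astype(np.float32)),np.median(W[m][:,2]))
"
```

```text
t 7.42 p [0.4642 0.3138 0.1772] rpy [-90.4   0.6  16.3] q [ 0.94  0.22 -0.3  -0.   -1.06 -2.23] F [1.4 0.6 0.1] w 0.0748
12130 ((501.8639831542969, 330.1398010253906), (224.81529235839844, 135.30813598632812), 18.940391540527344) 0.014295734282986
```

View pics/w3.png

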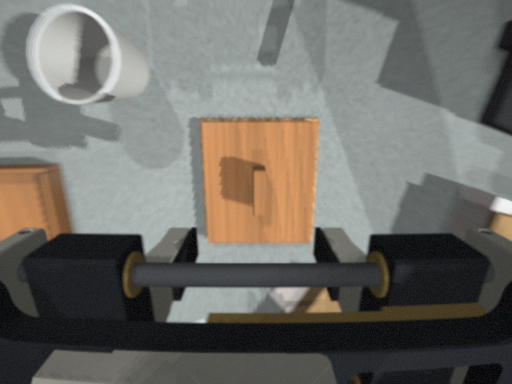

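The wrist view shows the lid flat on the mat, block up at about (260,190), with an even cork margin hidden under the plate. Next is the basket.

```bash
cat > plan.py <<'E'
# plan.py n x y z roll pitch yaw : rows for straight interpolation to target
from h import *
from scipy.spatial.transform import Slerp
import sys,json
def plan(n,pt,Rt):
    s=arm.get_state();p=s['eef_pos'];R0=R.from_euler('xyz',s['ee_rot']);R1=R.from_matrix(Rt)
    open('log.jsonl','a').write(json.dumps([s['q'].tolist(),s['eef_pos'].tolist(),s['ee_rot'].tolist()])+'\n')
    print('t',round(s['t'],2),'p',p.round(4),'q',s['q'].round(2),'F',s['force'].round(1),'w',round(s['width'],4))
    S=Slerp([0,1],R.concatenate([R0,R1])); 
    tot=R0.as_matrix().T@(np.array(pt)-p)*1000
    print('total dp',tot.round(1),'rot',np.degrees((R0.inv()*R1).as_rotvec()).round(2))
    for k in range(n):
        Rk=S(k/n);Rn=S((k+1)/n)
        dp=Rk.as_matrix().T@((np.array(pt)-p)/n)*1000
        print(dp.round(1).tolist(),np.degrees((Rk.inv()*Rn).as_rotvec()).round(2).tolist())
def Rtool(yaw,pitch):
    "basket yaw/pitch(deg, + spout down) -> tool matrix"
    B=rot(np.radians([0,pitch,yaw])); return np.stack([B[:,1],-B[:,2],-B[:,0]],1)
if __name__=='__main__':
    a=[float(v) for v in sys.argv[1:]]
    # n x y z byaw bpitch  (TCP target)
    plan(int(a[0]),a[1:4],Rtool(a[4],a[5]))
E
python3 plan.py 17 .42 -.30 .25 -16 -10; cat log.jsonl | wc -l
```

```text
t 7.47 p [0.4677 0.3164 0.1861] q [ 0.94  0.21 -0.29  0.   -1.07 -2.23] F [3.3 2.4 8.9] w 0.0792
total dp [-219.5  -62.6 -578.1] rot [ -9.02 -57.47  -5.1 ]
[-12.9, -3.7, -34.0] [-0.53, -3.38, -0.3]
[-14.9, -3.4, -33.2] [-0.53, -3.38, -0.3]
[-16.8, -3.2, -32.3] [-0.53, -3.38, -0.3]
[-18.7, -3.0, -31.3] [-0.53, -3.38, -0.3]
[-20.5, -2.8, -30.2] [-0.53, -3.38, -0.3]
[-22.2, -2.7, -28.9] [-0.53, -3.38, -0.3]
[-23.8, -2.5, -27.6] [-0.53, -3.38, -0.3]
[-25.4, -2.4, -26.2] [-0.53, -3.38, -0.3]
[-26.9, -2.3, -24.7] [-0.53, -3.38, -0.3]
[-28.3, -2.2, -23.0] [-0.53, -3.38, -0.3]
[-29.6, -2.2, -21.4] [-0.53, -3.38, -0.3]
[-30.8, -2.2, -19.6] [-0.53, -3.38, -0.3]
[-31.9, -2.1, -17.8] [-0.53, -3.38, -0.3]
[-32.9, -2.2, -15.9] [-0.53, -3.38, -0.3]
[-33.7, -2.2, -13.9] [-0.53, -3.38, -0.3]
[-34.5, -2.3, -11.9] [-0.53, -3.38, -0.3]
[-35.1, -2.3, -9.9] [-0.53, -3.38, -0.3]
12
```

Emit:
move_arm(
  deltas=[
    {"dp": [-12.9, -6, -30], "rotation": [-0.5, -3.4, -0.3]},
    {"dp": [-15, -6, -33], "rotation": [-0.5, -3.4, -0.3]},
    {"dp": [-17, -6, -32], "rotation": [-0.5, -3.4, -0.3]},
    {"dp": [-19, -6, -31], "rotation": [-0.5, -3.4, -0.3]},
    {"dp": [-20.5, -6, -30], "rotation": [-0.5, -3.4, -0.3]},
  ],
)

```text
t: 7.88
eef_pos: [0.454, 0.1412, 0.2231]
ee_rot: [-1.62, -0.029, 0.6]
force: [1.5, -0.7, 0.1]
width: 0.0871
```

Emit:
move_arm(
  deltas=[
    {"dp": [-22, -6, -29], "rotation": [-0.5, -3.4, -0.3]},
    {"dp": [-24, -6, -27.5], "rotation": [-0.5, -3.4, -0.3]},
    {"dp": [-25, -3, -26], "rotation": [-0.5, -3.4, -0.3]},
    {"dp": [-27, -2, -25], "rotation": [-0.5, -3.4, -0.3]},
    {"dp": [-28, -2, -23], "rotation": [-0.5, -3.4, -0.3]},
  ],
)

```text
t: 8.3
eef_pos: [0.4423, -0.048, 0.2504]
ee_rot: [-1.679, -0.038, 0.917]
force: [0.3, -0.4, 0.5]
width: 0.0873
```

```bash
python3 plan.py 7 .42 -.30 .25 -16 -15
```

```text
t 8.3 p [ 0.4423 -0.048   0.2504] q [ 0.41 -0.13 -0.54  0.09 -1.08 -1.1 ] F [ 0.3 -0.4  0.5] w 0.0873
total dp [-213.5    7.1 -135.5] rot [ -8.3  -21.47  -1.85]
[-30.5, 1.0, -19.4] [-1.19, -3.07, -0.26]
[-31.5, 1.2, -17.7] [-1.19, -3.07, -0.26]
[-32.4, 1.4, -15.9] [-1.19, -3.07, -0.26]
[-33.2, 1.6, -14.1] [-1.19, -3.07, -0.26]
[-33.9, 1.7, -12.3] [-1.19, -3.07, -0.26]
[-34.6, 1.8, -10.4] [-1.19, -3.07, -0.26]
[-35.1, 1.8, -8.5] [-1.19, -3.07, -0.26]
```

Emit:
move_arm(
  deltas=[
    {"dp": [-30.5, 1, -19], "rotation": [-1.2, -3.1, -0.3]},
    {"dp": [-31.5, 1, -18], "rotation": [-1.2, -3.1, -0.3]},
    {"dp": [-32, 1, -16], "rotation": [-1.2, -3.1, -0.3]},
    {"dp": [-33, 1, -14], "rotation": [-1.2, -3.1, -0.3]},
    {"dp": [-34, 1, -12], "rotation": [-1.2, -3.1, -0.3]},
  ],
)

```text
t: 8.72
eef_pos: [0.4251, -0.2358, 0.2555]
ee_rot: [-1.805, -0.019, 1.205]
force: [1.3, 0.2, -0.5]
width: 0.0874
```

```bash
python3 plan.py 3 .40 -.305 .25 -16 -25
```

```text
t 8.72 p [ 0.4251 -0.2358  0.2555] q [-0.06 -0.13 -0.54  0.07 -0.94 -0.34] F [ 1.3  0.2 -0.5] w 0.0874
total dp [-73.7   4.4  -0.3] rot [-11.54  -5.02  -0.61]
[-24.6, 1.5, -0.1] [-3.85, -1.67, -0.2]
[-24.6, 1.3, 0.7] [-3.85, -1.67, -0.2]
[-24.5, 1.2, 1.5] [-3.85, -1.67, -0.2]
```

Emit:
move_arm(
  deltas=[
    {"dp": [-22, 1.5, 0], "rotation": [-3.8, -1.7, -0.2]},
    {"dp": [-22, 1.5, 0.5], "rotation": [-3.8, -1.7, -0.2]},
    {"dp": [-18, 1.5, 1], "rotation": [-3.4, -1.5, -0.2]},
    {"dp": [-6, 5, 3], "rotation": [0, 0, 0]},
    {"dp": [0, 5, 3], "rotation": [0, 0, 0]},
  ],
)

```text
t: 9.13
eef_pos: [0.3986, -0.3092, 0.2404]
ee_rot: [-2.013, 0.005, 1.289]
force: [1.0, -0.3, -0.7]
width: 0.0877
```

```bash
python3 plan.py 1 .433 -.318 .124 -16 -25; python3 - <<'E'
from h import *
f,T,W=grab('wrist','w4.png'); p=f['pixels']
np.savez('w4.npz',W=W,p=p)
m=(abs(W[...,0]-.4255)<.05)&(abs(W[...,1]+.3155)<.08)&(W[...,2]>.12)&(W[...,2]<.17)
P=W[m];print(len(P),P.mean(0).round(4),cv2.minAreaRect((P[:,:2]*1000).astype(np.float32)))
# in basket frame about nominal bar
B=rot(np.radians([0,-25,-16])); Q=(P-np.array([.4255,-.3155,.141]))@B*1000
print(np.percentile(Q,[2,10,50,90,98],axis=0).round(1))
E
```

```text
t 9.13 p [ 0.3986 -0.3092  0.2404] q [-0.26 -0.19 -0.66  0.02 -0.65 -0.04] F [ 1.  -0.3 -0.7] w 0.0877
total dp [  1.7 120.3  17.8] rot [ 0.35  0.01 -0.33]
[1.7, 120.3, 17.8] [0.35, 0.01, -0.33]
1416 [ 0.419  -0.3201  0.1461] ((419.9436950683594, -317.2120056152344), (95.12645721435547, 23.212554931640625), 81.10614776611328)
[[ -9.2 -49.   -4.7]
 [ -8.  -43.3   6. ]
 [ -2.4  -7.6   7.3]
 [  3.2  33.    8.2]
 [  4.3  42.    8.8]]
```

View pics/w4.png

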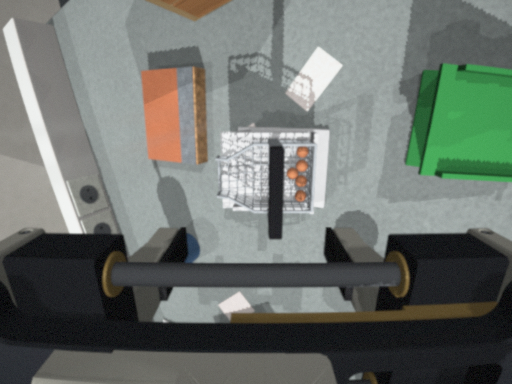

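The wrist view shows the black bar at (277,190), running straight along the image's vertical, with five beads at about (300,172) in the basket.

Emit:
move_arm(
  deltas=[
    {"dp": [0, 15, 6], "rotation": [0.3, 0, -0.2]},
    {"dp": [0, 20, 6], "rotation": [0, 0, 0]},
    {"dp": [0, 15, 4], "rotation": [0, 0, 0]},
    {"dp": [0, 0, 0], "rotation": [0, 0, 0]},
    {"dp": [0, 0, 0], "rotation": [0, 0, 0]},
  ],
)

```text
t: 9.6
eef_pos: [0.4065, -0.3087, 0.1864]
ee_rot: [-2.006, 0.001, 1.291]
force: [0.1, 0.8, 0.5]
width: 0.0874
```

```bash
python3 plan.py 1 .433 -.318 .124 -16 -25; python3 - <<'E'
from h import *
f,T,W=grab('wrist','w5.png'); p=f['pixels']
m=(abs(W[...,0]-.4255)<.05)&(abs(W[...,1]+.3155)<.08)&(W[...,2]>.12)&(W[...,2]<.17)&(p.max(-1)<90)
P=W[m]
B=rot(np.radians([0,-25,-16])); Q=(P-np.array([.4255,-.3155,.141]))@B*1000
Q=Q[Q[:,2]>4]
print(len(Q),np.percentile(Q,[2,10,50,90,98],axis=0).round(1),cv2.minAreaRect(Q[:,:2].astype(np.float32)))
s=arm.get_state();print(s['eef_pos'],s['ee_rot'])
E
```

```text
t 9.6 p [ 0.4065 -0.3087  0.1864] q [-0.26 -0.11 -0.73  0.02 -0.51 -0.04] F [0.1 0.8 0.5] w 0.0874
total dp [-1.6 68.4  0.8] rot [-0.07  0.   -0.04]
[-1.6, 68.4, 0.8] [-0.07, 0.0, -0.04]
1852 [[ -8.9 -47.6   6. ]
 [ -7.9 -41.3   6.6]
 [ -2.8  -7.1   7.5]
 [  2.5  31.9   8.3]
 [  3.5  40.4   8.7]] ((-2.6533560752868652, -3.0279312133789062), (91.92224884033203, 13.68455696105957), 89.9071273803711)
[ 0.40641607 -0.30867858  0.18650562] [-2.00602989e+00  5.67424203e-04  1.29118532e+00]
```

Emit:
move_arm(
  deltas=[
    {"dp": [-1.5, 14, 1.5], "rotation": [0, 0, 0]},
    {"dp": [-1.5, 16, 1.3], "rotation": [0, 0, 0]},
    {"dp": [-0.6, 14, 0], "rotation": [0, 0, 0]},
    {"dp": [0, 8, 0], "rotation": [0, 0, 0]},
    {"dp": [0, 4, 0], "rotation": [0, 0, 0]},
  ],
)

```text
t: 10.07
eef_pos: [0.4317, -0.3177, 0.1407]
ee_rot: [-2.017, 0.001, 1.295]
force: [-0.2, -0.7, 0.3]
width: 0.0877
```

```bash
python3 plan.py 1 .4307 -.3194 .1235 -16 -25
```

```text
t 10.07 p [ 0.4317 -0.3177  0.1407] q [-0.26 -0.   -0.77  0.02 -0.36 -0.03] F [-0.2 -0.7  0.3] w 0.0877
total dp [-1.8 15.3  7.9] rot [0.54 0.24 0.02]
[-1.8, 15.3, 7.9] [0.54, 0.24, 0.02]
```

Emit:
move_arm(
  deltas=[
    {"dp": [-1, 4, 4], "rotation": [0.3, 0.2, 0]},
    {"dp": [-0.8, 5, 3], "rotation": [0.2, 0, 0]},
    {"dp": [0, 4, 1], "rotation": [0, 0, 0]},
    {"dp": [0, 1, 0], "rotation": [0, 0, 0]},
  ],
)

```text
t: 10.4
eef_pos: [0.431, -0.319, 0.1252]
ee_rot: [-2.009, 0.0, 1.293]
force: [0.2, -0.2, -0.7]
width: 0.0877
```

```bash
python3 plan.py 1 .4307 -.3194 .1235 -16 -25
```

```text
t 10.4 p [ 0.431  -0.319   0.1252] q [-0.27  0.03 -0.78  0.01 -0.33 -0.02] F [ 0.2 -0.2 -0.7] w 0.0877
total dp [-0.4  1.5  0.9] rot [0.1  0.08 0.04]
[-0.4, 1.5, 0.9] [0.1, 0.08, 0.04]
```

Close, with a gentle squeeze first so it centres without shoving.

Emit:
move_arm(
  deltas=[
    {"dp": [0, 1, 0.8], "rotation": [0, 0, 0]},
    {"dp": [0, 0, 0], "rotation": [0, 0, 0]},
    {"dp": [0, 0, 0], "rotation": [0, 0, 0]},
    {"dp": [0, 0, 0], "rotation": [0, 0, 0]},
    {"dp": [0, 0, 0], "rotation": [0, 0, 0]},
  ],
  jaw=255,
  squeeze=10,
)

```text
t: 10.82
eef_pos: [0.4308, -0.3191, 0.1247]
ee_rot: [-2.01, 0.0, 1.293]
force: [-0.2, 0.3, -0.1]
width: 0.0598
```

Emit:
move_arm(
  deltas=[
    {"dp": [0, 0, 0], "rotation": [0, 0, 0]},
    {"dp": [0, 0, 0], "rotation": [0, 0, 0]},
    {"dp": [0, 0, 0], "rotation": [0, 0, 0]},
    {"dp": [0, 0, 0], "rotation": [0, 0, 0]},
    {"dp": [0, 0, 0], "rotation": [0, 0, 0]},
  ],
)

```text
t: 11.23
eef_pos: [0.431, -0.3192, 0.1254]
ee_rot: [-2.011, 0.0, 1.293]
force: [0.5, 0.5, 0.8]
width: 0.0262
```

Emit:
move_arm(
  deltas=[
    {"dp": [0, 0, 0], "rotation": [0, 0, 0]},
    {"dp": [0, 0, 0], "rotation": [0, 0, 0]},
    {"dp": [0, 0, 0], "rotation": [0, 0, 0]},
  ],
)

```text
t: 11.48
eef_pos: [0.4303, -0.319, 0.1249]
ee_rot: [-2.01, -0.0, 1.293]
force: [-0.4, 0.2, -0.2]
width: 0.0137
```

Emit:
move_arm(
  deltas=[
    {"dp": [0, 0, 0], "rotation": [0, 0, 0]},
    {"dp": [0, 0, 0], "rotation": [0, 0, 0]},
    {"dp": [0, 0, 0], "rotation": [0, 0, 0]},
  ],
  squeeze=45,
)

```text
t: 11.73
eef_pos: [0.4303, -0.319, 0.1249]
ee_rot: [-2.01, 0.0, 1.293]
force: [-0.4, 0.3, 0.5]
width: 0.0134
```

```bash
python3 plan.py 1 .4307 -.3194 .1235 -16 -25; cat > fit.py <<'E'
import json,numpy as np
from scipy.spatial.transform import Rotation as R
from scipy.optimize import least_squares
L=[json.loads(l) for l in open('log.jsonl')]
def fk(q,P):
    d1,a1,L2,f,fz,lt,off,offt,b=P
    ry=lambda a:R.from_euler('y',a).as_matrix(); rx=lambda a:R.from_euler('x',a).as_matrix(); rz=lambda a:R.from_euler('z',a).as_matrix()
    T=rz(q[0]); p=T@[a1,b,d1]
    T=T@ry(q[1]); p=p+T@[0,0,L2]
    T=T@ry(-q[2]); p=p+T@[f,0,fz]
    T=T@rx(q[3]); 
    p=p+T@[0,off,0]
    T=T@ry(-q[4]); p=p+T@[lt,0,offt]
    return p,T
if __name__=='__main__':
    def res(P): return np.concatenate([ (fk(q,P)[0]-np.array(p))*1000 for q,p,e in L]+[[0.02*P[6],0.001*P[8]]])
    r=least_squares(res,[.2,.0,.4,.4,.0,.3,-.19,0,0],loss='soft_l1')
    print(r.x.round(3)); print(np.abs(r.fun).max(), r.fun.round(1).reshape(-1)[:-2].reshape(-1,3)[-8:])
    np.save('P.npy',r.x)
    for q,p,e in L[::3]:
        T=fk(q,r.x)[1]; print(np.array(q).round(2),T[:,0].round(2),R.from_euler('xyz',e).as_matrix()[:,1].round(2))
E
python3 fit.py
```

```text
t 11.73 p [ 0.4303 -0.319   0.1249] q [-0.27  0.03 -0.78  0.01 -0.32 -0.02] F [-0.4  0.3  0.5] w 0.0134
total dp [-0.3  1.5  0.1] rot [0.16 0.06 0.03]
[-0.3, 1.5, 0.1] [0.16, 0.06, 0.03]
[ 0.186 -0.003  0.585  0.457  0.012  0.363  0.189  0.006 -0.383]
49.14663934723584 [[  0.4  -0.7  -0.1]
 [-18.7  49.1  -0.3]
 [  2.1  36.1   0.3]
 [  0.7   8.8   0.7]
 [  0.7   5.5   0.4]
 [ -0.2   2.5  -0.2]
 [ -0.4   0.8  -0.3]
 [ -0.4   0.9  -0.3]]
[ 0.13  0.1  -0.27 -0.01 -1.2  -1.39] [-0.   -0.01 -1.  ] [-0.    0.01 -1.  ]
[ 0.37  0.42 -0.35  0.   -0.8  -1.65] [-0.  0. -1.] [-0. -0. -1.]
[ 0.66  0.21 -0.34  0.01 -1.01 -1.96] [ 0.    0.01 -1.  ] [ 0.01  0.   -1.  ]
[ 0.94  0.39 -0.47  0.   -0.72 -2.23] [-0. -0. -1.] [-0. -0. -1.]
[ 0.41 -0.13 -0.54  0.09 -1.08 -1.1 ] [ 0.05  0.1  -0.99] [ 0.11 -0.04 -0.99]
[-0.26 -0.11 -0.73  0.02 -0.51 -0.04] [ 0.41 -0.1  -0.91] [ 0.4  -0.12 -0.91]
[-0.27  0.03 -0.78  0.01 -0.32 -0.02] [ 0.41 -0.11 -0.91] [ 0.41 -0.12 -0.91]
```

```bash
sed -i 's/rx(q\[3\])/rx(-q[3])/' fit.py; python3 fit.py | head -12
cat > ik.py <<'E'
from fit import *
P=np.load('P.npy')
def ik(pt,Rt,q0):
    pt=np.array(pt)
    lo=np.array([-3.07,-1.43,-1.02,-3.03,-3.05]);hi=np.array([3.07,2.12,1.25,1.67,0.])
    def res(q):
        p,T=fk(q,P); return np.concatenate([(p-pt)*10,(T[:,0]-Rt[:,1])*2])
    r=least_squares(res,np.clip(q0,lo+.01,hi-.01),bounds=(lo,hi)); 
    q=r.x;T=fk(q,P)[1]
    # q6: angle of tool x about y vs frame y
    y=T[:,1];a=np.arctan2(np.dot(np.cross(y,Rt[:,0]),Rt[:,1]),np.dot(y,Rt[:,0]))
    return q,-a,np.linalg.norm(r.fun)
E
cat > chk.py <<'E'
from ik import *
from plan import Rtool
s0=[-.27,.03,-.78,.01,-.32]
q,a,e=ik([.4303,-.319,.1249],Rtool(-16,-25),s0);print(q.round(2),round(a,2),e)
import itertools
for yaw in (0,16.4,25):
  q0=[.35,.2,-.3,0,-1.2]
  for th in (-25,0,20,40,45):
    Rt=Rtool(yaw,th)
    B=np.stack([-Rt[:,2],Rt[:,0],-Rt[:,1]],1)
    tip=np.array([.606,.0255,0.06])-.03*np.array([np.cos(np.radians(yaw)),np.sin(np.radians(yaw)),0])
    bar=tip-B@np.array([.068,0,-.088]); tcp=bar+.019*Rt[:,1]
    q,a,e=ik(tcp,Rt,q0);q0=q; wr=tcp-.363*Rt[:,1]
    print(yaw,th,'tcp',tcp.round(3),'q',q.round(2),round(a,2),round(e,4),'wrist',wr.round(2))
E
python3 chk.py
```

```text
[ 0.199 -0.     0.602  0.464  0.     0.378 -0.192  0.    -0.   ]
0.0038359997561966015 [[ 0.  0.  0.]
 [-0.  0. -0.]
 [-0.  0. -0.]
 [ 0.  0.  0.]
 [ 0.  0.  0.]
 [-0.  0.  0.]
 [ 0. -0.  0.]
 [ 0.  0.  0.]]
[ 0.13  0.1  -0.27 -0.01 -1.2  -1.39] [-0.    0.01 -1.  ] [-0.    0.01 -1.  ]
[ 0.37  0.42 -0.35  0.   -0.8  -1.65] [-0. -0. -1.] [-0. -0. -1.]
[ 0.66  0.21 -0.34  0.01 -1.01 -1.96] [ 0.01  0.   -1.  ] [ 0.01  0.   -1.  ]
[-0.27  0.03 -0.78  0.01 -0.33] -0.02 2.0250335772150677e-13
0 -25 tcp [0.485 0.026 0.094] q [ 0.51 -0.   -1.02  0.51 -0.26] -0.97 0.2155 wrist [0.33 0.03 0.42]
0 0 tcp [0.508 0.026 0.129] q [ 0.44  0.18 -0.48  0.   -0.91] -0.44 0.0 wrist [0.51 0.03 0.49]
0 20 tcp [0.536 0.026 0.148] q [ 0.33  0.42 -0.09 -0.11 -1.39] -0.29 0.0 wrist [0.66 0.03 0.49]
0 40 tcp [0.568 0.026 0.157] q [ 0.27  0.68  0.26 -0.18 -1.83] -0.25 0.0 wrist [0.8  0.03 0.43]
0 45 tcp [0.577 0.026 0.157] q [ 0.26  0.75  0.35 -0.19 -1.93] -0.25 0.0 wrist [0.83 0.03 0.41]
16.4 -25 tcp [ 0.49  -0.009  0.094] q [ 0.4  -0.01 -1.02  0.31 -0.13] -0.41 0.016 wrist [ 0.34 -0.05  0.42]
16.4 0 tcp [ 0.512
[... 177 characters left out ...]
4 0.49]
16.4 40 tcp [0.57  0.015 0.157] q [ 0.34  0.68  0.19 -0.04 -1.79] -0.05 0.0 wrist [0.79 0.08 0.43]
16.4 45 tcp [0.578 0.017 0.157] q [ 0.34  0.74  0.27 -0.04 -1.88] -0.05 0.0 wrist [0.82 0.09 0.41]
25 -25 tcp [ 0.497 -0.026  0.094] q [ 0.28  0.04 -0.78 -0.2  -0.33] 0.33 0.0 wrist [ 0.36 -0.09  0.42]
25 0 tcp [ 0.517 -0.016  0.129] q [ 0.35  0.19 -0.47  0.   -0.92] 0.09 0.0 wrist [ 0.52 -0.02  0.49]
25 20 tcp [ 0.542 -0.004  0.148] q [ 0.37  0.41 -0.16  0.02 -1.35] 0.06 0.0 wrist [0.65 0.05 0.49]
25 40 tcp [0.572 0.01  0.157] q [ 0.38  0.67  0.14  0.03 -1.75] 0.05 0.0 wrist [0.78 0.11 0.43]
25 45 tcp [0.579 0.013 0.157] q [ 0.38  0.73  0.22  0.04 -1.84] 0.05 0.0 wrist [0.81 0.12 0.41]
```

The arm model I fitted reproduces the logged poses to well under 0.1 mm, and the pour pose at yaw 16.4° is reachable at up to 45° of tip. Lifting square to the bed, slowly.

Emit:
move_arm(
  deltas=[
    {"dp": [0, -4, 0], "rotation": [0, 0, 0]},
    {"dp": [0, -8, 0], "rotation": [0, 0, 0]},
    {"dp": [0, -12, 0], "rotation": [0, 0, 0]},
    {"dp": [0, -12, 0], "rotation": [0, 0, 0]},
    {"dp": [0, -12, 0], "rotation": [0, 0, 0]},
  ],
)

```text
t: 12.15
eef_pos: [0.4083, -0.3124, 0.1676]
ee_rot: [-2.003, -0.001, 1.293]
force: [0.5, -0.2, -3.0]
width: 0.0135
```

```bash
python3 plan.py 14 .47 -.16 .26 0 -12
```

```text
t 12.15 p [ 0.4083 -0.3124  0.1676] q [-0.27 -0.08 -0.75  0.01 -0.47 -0.02] F [ 0.5 -0.2 -3. ] w 0.0135
total dp [163.5 -76.5 -54.5] rot [ 12.69 -15.17  -5.01]
[11.7, -5.5, -3.9] [0.91, -1.08, -0.36]
[11.6, -5.5, -4.0] [0.91, -1.08, -0.36]
[11.6, -5.4, -4.2] [0.91, -1.08, -0.36]
[11.5, -5.4, -4.3] [0.91, -1.08, -0.36]
[11.5, -5.4, -4.4] [0.91, -1.08, -0.36]
[11.5, -5.4, -4.6] [0.91, -1.08, -0.36]
[11.4, -5.4, -4.7] [0.91, -1.08, -0.36]
[11.3, -5.4, -4.8] [0.91, -1.08, -0.36]
[11.3, -5.4, -4.9] [0.91, -1.08, -0.36]
[11.2, -5.5, -5.1] [0.91, -1.08, -0.36]
[11.2, -5.5, -5.2] [0.91, -1.08, -0.36]
[11.1, -5.5, -5.3] [0.91, -1.08, -0.36]
[11.0, -5.5, -5.4] [0.91, -1.08, -0.36]
[11.0, -5.5, -5.6] [0.91, -1.08, -0.36]
```

Emit:
move_arm(
  deltas=[
    {"dp": [4, -14, -6], "rotation": [0.5, -0.5, -0.2]},
    {"dp": [8, -14, -6], "rotation": [1, -1, -0.3]},
    {"dp": [12, -13, -6], "rotation": [1, -1, -0.3]},
    {"dp": [14, -12, -6], "rotation": [1, -1, -0.3]},
    {"dp": [15, -11, -6], "rotation": [1, -1, -0.3]},
  ],
)

```text
t: 12.57
eef_pos: [0.4149, -0.2593, 0.2403]
ee_rot: [-1.913, 0.005, 1.371]
force: [1.0, -0.2, -2.7]
width: 0.0133
```

```bash
python3 plan.py 5 .47 -.16 .26 0 -12
```

```text
t 12.57 p [ 0.4149 -0.2593  0.2403] q [-0.13 -0.17 -0.62  0.04 -0.78 -0.09] F [ 1.  -0.2 -2.7] w 0.0133
total dp [108.2  -7.5 -39.2] rot [  7.58 -10.92  -3.38]
[21.6, -1.5, -7.8] [1.52, -2.18, -0.68]
[21.3, -1.5, -8.6] [1.52, -2.18, -0.68]
[21.0, -1.4, -9.4] [1.52, -2.18, -0.68]
[20.7, -1.5, -10.1] [1.52, -2.18, -0.68]
[20.3, -1.5, -10.9] [1.52, -2.18, -0.68]
```

Emit:
move_arm(
  deltas=[
    {"dp": [19, -1, -8], "rotation": [1, -2.2, -0.6]},
    {"dp": [21, -1, -8.5], "rotation": [1, -2.2, -0.6]},
    {"dp": [21, -1, -9.5], "rotation": [1, -2.2, -0.6]},
    {"dp": [21, -1, -10], "rotation": [1, -2.2, -0.6]},
    {"dp": [21, -1, -11], "rotation": [1, -2.2, -0.6]},
  ],
)

```text
t: 12.98
eef_pos: [0.4661, -0.1581, 0.2638]
ee_rot: [-1.822, 0.01, 1.575]
force: [-0.1, -1.3, -3.3]
width: 0.0135
```

```bash
python3 plan.py 8 .512 -.002 .22 16.4 -6
```

```text
t 12.98 p [ 0.4661 -0.1581  0.2638] q [ 0.1  -0.13 -0.51  0.04 -0.94 -0.12] F [-0.1 -1.3 -3.3] w 0.0135
total dp [156.3  52.5 -34.6] rot [  8.28 -15.8   -3.45]
[19.5, 6.6, -4.3] [1.03, -1.98, -0.43]
[19.3, 6.6, -5.1] [1.03, -1.98, -0.43]
[19.1, 6.7, -5.9] [1.03, -1.98, -0.43]
[18.8, 6.7, -6.7] [1.03, -1.98, -0.43]
[18.5, 6.7, -7.4] [1.03, -1.98, -0.43]
[18.2, 6.7, -8.2] [1.03, -1.98, -0.43]
[17.9, 6.7, -8.9] [1.03, -1.98, -0.43]
[17.5, 6.7, -9.7] [1.03, -1.98, -0.43]
```

Emit:
move_arm(
  deltas=[
    {"dp": [19.5, 3, -4.5], "rotation": [0.8, -2, -0.4]},
    {"dp": [19, 5, -5], "rotation": [0.8, -2, -0.4]},
    {"dp": [19, 6, -6], "rotation": [0.8, -2, -0.4]},
    {"dp": [19, 6, -7], "rotation": [0.8, -2, -0.4]},
    {"dp": [18, 6, -7], "rotation": [0.8, -2, -0.4]},
  ],
)

```text
t: 13.4
eef_pos: [0.4916, -0.0561, 0.2468]
ee_rot: [-1.748, 0.012, 1.762]
force: [0.2, -0.9, -3.4]
width: 0.0136
```

```bash
python3 plan.py 5 .512 -.002 .20 16.4 -6
```

```text
t 13.4 p [ 0.4916 -0.0561  0.2468] q [ 0.31 -0.07 -0.49  0.04 -0.98 -0.14] F [ 0.2 -0.9 -3.4] w 0.0136
total dp [ 49.8  50.8 -21.7] rot [ 4.13 -5.27 -1.47]
[10.0, 10.2, -4.3] [0.83, -1.05, -0.29]
[9.8, 10.2, -4.7] [0.83, -1.05, -0.29]
[9.7, 10.1, -5.0] [0.83, -1.05, -0.29]
[9.5, 10.1, -5.3] [0.83, -1.05, -0.29]
[9.4, 10.1, -5.6] [0.83, -1.05, -0.29]
```

Emit:
move_arm(
  deltas=[
    {"dp": [10, 8, -4.5], "rotation": [0.8, -1, -0.3]},
    {"dp": [10, 8, -4.5], "rotation": [0.8, -1, -0.3]},
    {"dp": [9, 8, -4.5], "rotation": [0.7, -1, -0.3]},
    {"dp": [7, 8, -4], "rotation": [0.5, -0.8, -0.2]},
    {"dp": [5, 6, -2], "rotation": [0.3, -0.5, 0]},
  ],
)

```text
t: 13.82
eef_pos: [0.5066, -0.0064, 0.2099]
ee_rot: [-1.689, 0.003, 1.847]
force: [-0.3, 1.1, -4.0]
width: 0.0135
```

```bash
python3 plan.py 5 .512 -.002 .18 16.4 -6; python3 - <<'E'
from h import *
f,T,W=grab('top','t6.png');np.savez('t6.npz',W=W,p=f['pixels'])
c=f['pixels'][100:240,170:350,::-1];cv2.imwrite('pics/t6c.png',cv2.resize(c,None,fx=4,fy=4))
f,T,W=grab('scene','s6.png');c=f['pixels'][120:300,180:380,::-1];cv2.imwrite('pics/s6c.png',cv2.resize(c,None,fx=3.3,fy=3.3))
E
```

```text
t 13.82 p [ 0.5066 -0.0064  0.2099] q [ 0.39  0.02 -0.47  0.02 -0.96 -0.12] F [-0.3  1.1 -4. ] w 0.0135
total dp [ 2.8 30.4 -2.8] rot [ 0.75 -0.55 -0.21]
[0.6, 6.1, -0.6] [0.15, -0.11, -0.04]
[0.6, 6.1, -0.6] [0.15, -0.11, -0.04]
[0.6, 6.1, -0.6] [0.15, -0.11, -0.04]
[0.6, 6.1, -0.6] [0.15, -0.11, -0.04]
[0.5, 6.1, -0.6] [0.15, -0.11, -0.04]
```

View pics/t6c.png

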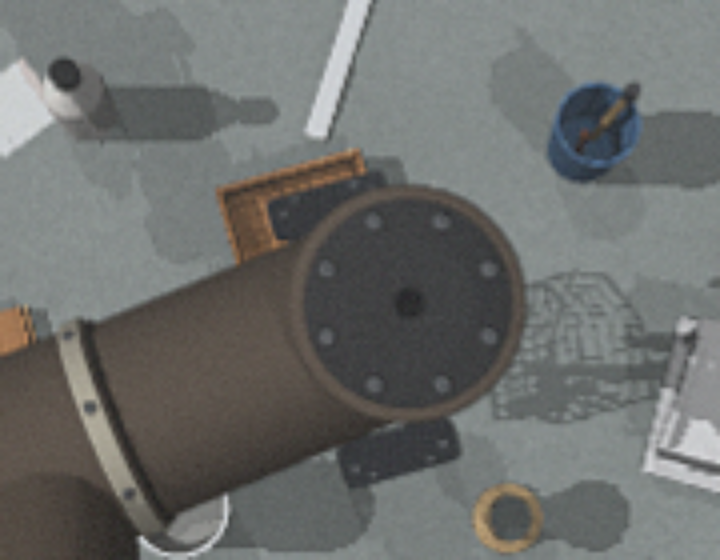

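View pics/s6c.png

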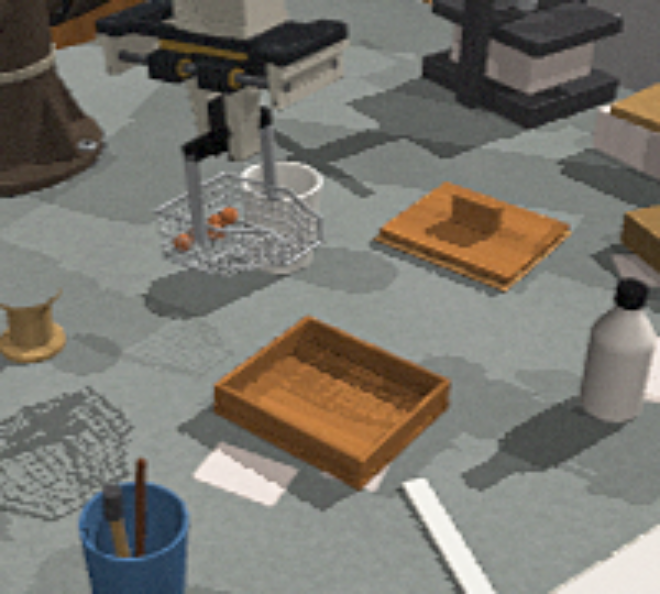

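The basket hangs level over the open tray's near side, spout towards the tray and beads at the rear (scene crop 205,225). The lid lies flat on the mat at (475,235). Tipping about the lip.

```bash
cat > pour.py <<'E'
from plan import *
import sys
def tcp(th,back=.03,zt=.06,yaw=16.4):
    Rt=Rtool(yaw,th);B=np.stack([-Rt[:,2],Rt[:,0],-Rt[:,1]],1)
    y=np.radians(yaw);tip=np.array([.6057,.026,zt])-back*np.array([np.cos(y),np.sin(y),0])
    return tip-B@np.array([.068,0,-.088])+.019*Rt[:,1],Rt
if __name__=='__main__':
    s=arm.get_state();p=s['eef_pos'];Rc=rot(s['ee_rot'])
    B=np.stack([-Rc[:,2],Rc[:,0],-Rc[:,1]],1)
    tip=p-.019*Rc[:,1]+B@np.array([.068,0,-.088])
    print('t',round(s['t'],2),'th',np.degrees(np.arcsin(-B[2,0])).round(1),'yaw',np.degrees(np.arctan2(B[1,0],B[0,0])).round(1),'tip',tip.round(4),'F',s['force'].round(1),'w',s['width'].round(4))
    for th in map(float,sys.argv[1:]):
        pt,Rt=tcp(th); print(th,(Rc.T@(pt-p)*1000).round(1).tolist(),np.degrees(R.from_matrix(Rc.T@Rt).as_rotvec()).round(1).tolist()); p,Rc=pt,Rt
E
python3 pour.py -4 -2 2 6 10
```

```text
Traceback (most recent call last):
  File "pour.py", line 11, in <module>
    print('t',round(s['t'],2),'th',np.degrees(np.arcsin(-B[2,0])).round(1),'yaw',np.degrees(np.arctan2(B[1,0],B[0,0])).round(1),'tip',tip.round(4),'F',s['force'].round(1),'w',s['width'].round(4))
                                                                                                                                                                               ^^^^^^^^^^^^^^^^
AttributeError: 'float' object has no attribute 'round'
```

```bash
sed -i "s/s\['width'\].round(4)/s['width']/" pour.py; python3 pour.py -4 -4 0 3 6
```

```text
t 13.92 th -6.7 yaw 15.8 tip [0.5787 0.0137 0.1487] F [-0.7 -0.2 -2.4] w 0.013754795262387877
-4.0 [3.4, 84.9, 7.7] [2.7, -0.6, -0.2]
-4.0 [0.0, 0.0, 0.0] [0.0, 0.0, 0.0]
0.0 [-0.0, -4.6, -5.0] [4.0, 0.0, 0.0]
3.0 [0.0, -3.5, -3.7] [3.0, -0.0, 0.0]
6.0 [-0.0, -3.5, -3.7] [3.0, 0.0, -0.0]
```

Emit:
move_arm(
  deltas=[
    {"dp": [1, 12, 2], "rotation": [0.8, -0.3, 0]},
    {"dp": [1, 20, 2], "rotation": [0.8, -0.3, 0]},
    {"dp": [1, 20, 2], "rotation": [0.6, 0, 0]},
    {"dp": [0, 16, 2], "rotation": [0.5, 0, 0]},
    {"dp": [0, 8, 0], "rotation": [0, 0, 0]},
  ],
)

```text
t: 14.33
eef_pos: [0.5051, -0.0059, 0.131]
ee_rot: [-1.642, 0.005, 1.856]
force: [0.3, -0.2, -3.2]
width: 0.0135
```

```bash
python3 pour.py  0 3 6 9 12
```

```text
t 14.33 th -4.1 yaw 16.3 tip [0.575  0.0143 0.067 ] F [ 0.3 -0.2 -3.2] w 0.013466023423818906
0.0 [2.2, 2.5, -7.4] [4.1, -0.1, -0.3]
3.0 [0.0, -3.5, -3.7] [3.0, -0.0, 0.0]
6.0 [-0.0, -3.5, -3.7] [3.0, 0.0, -0.0]
9.0 [0.0, -3.5, -3.7] [3.0, 0.0, 0.0]
12.0 [-0.0, -3.5, -3.7] [3.0, -0.0, -0.0]
```

Emit:
move_arm(
  deltas=[
    {"dp": [1, 1, -6], "rotation": [3, 0, -0.2]},
    {"dp": [1, -3, -5], "rotation": [3, 0, 0]},
    {"dp": [0, -3.5, -3.7], "rotation": [3, 0, 0]},
    {"dp": [0, -3.5, -3.7], "rotation": [3, 0, 0]},
    {"dp": [0, -3.5, -3.7], "rotation": [2, 0, 0]},
  ],
)

```text
t: 14.75
eef_pos: [0.5223, -0.0009, 0.1398]
ee_rot: [-1.383, 0.0, 1.852]
force: [-1.0, 0.3, -3.0]
width: 0.0134
```

```bash
python3 pour.py  12 14 16 18 20
```

```text
t 14.75 th 10.7 yaw 16.1 tip [0.5742 0.0141 0.0593] F [-1.   0.3 -3. ] w 0.013373409825647184
12.0 [2.2, -2.8, -4.9] [1.3, -0.3, 0.0]
14.0 [0.0, -2.3, -2.4] [2.0, 0.0, 0.0]
16.0 [-0.0, -2.3, -2.4] [2.0, -0.0, -0.0]
18.0 [0.0, -2.3, -2.4] [2.0, 0.0, 0.0]
20.0 [0.0, -2.3, -2.4] [2.0, -0.0, 0.0]
```

Emit:
move_arm(
  deltas=[
    {"dp": [1, -3, -4], "rotation": [1.5, -0.3, 0]},
    {"dp": [0.5, -2.3, -3], "rotation": [1.5, 0, 0]},
    {"dp": [0, -2.3, -2.4], "rotation": [1.5, 0, 0]},
    {"dp": [0, -2, -2], "rotation": [1.5, 0, 0]},
    {"dp": [0, -2, -2], "rotation": [1.5, 0, 0]},
  ],
)

```text
t: 15.17
eef_pos: [0.5409, 0.0039, 0.1477]
ee_rot: [-1.249, -0.0, 1.855]
force: [-0.2, -0.5, -2.7]
width: 0.0135
```

```bash
python3 pour.py  20 22 24 26 28
```

```text
t 15.17 th 18.4 yaw 16.3 tip [0.5819 0.0159 0.0607] F [-0.2 -0.5 -2.7] w 0.013488275971411466
20.0 [2.9, 0.2, 2.0] [1.6, -0.1, 0.0]
22.0 [-0.0, -2.3, -2.4] [2.0, 0.0, -0.0]
24.0 [-0.0, -2.3, -2.4] [2.0, -0.0, 0.0]
26.0 [-0.0, -2.3, -2.4] [2.0, -0.0, -0.0]
28.0 [0.0, -2.3, -2.4] [2.0, 0.0, -0.0]
```

Emit:
move_arm(
  deltas=[
    {"dp": [1.5, -1, 1], "rotation": [1.5, 0, 0]},
    {"dp": [1, -1.5, 0], "rotation": [1.5, 0, 0]},
    {"dp": [0, -1.8, -1], "rotation": [1.5, 0, 0]},
    {"dp": [0, -1.8, -1.5], "rotation": [1.5, 0, 0]},
    {"dp": [0, -1.8, -1.5], "rotation": [1.5, 0, 0]},
  ],
)

```text
t: 15.58
eef_pos: [0.5487, 0.0066, 0.1532]
ee_rot: [-1.118, 0.0, 1.852]
force: [0.4, -0.2, -2.1]
width: 0.0138
```

```bash
python3 pour.py  28 30 32 34 36;python3 - <<'E'
from h import *
f,T,W=grab('scene','s7.png');c=f['pixels'][120:300,180:380,::-1];cv2.imwrite('pics/s7c.png',cv2.resize(c,None,fx=3.3,fy=3.3))
E
```

```text
t 15.58 th 26.0 yaw 16.1 tip [0.5784 0.0152 0.0614] F [ 0.4 -0.2 -2.1] w 0.013809394620231322
28.0 [2.5, -0.8, -2.4] [2.0, -0.2, 0.1]
30.0 [0.0, -2.3, -2.4] [2.0, 0.0, -0.0]
32.0 [0.0, -2.3, -2.4] [2.0, -0.0, 0.0]
34.0 [0.0, -2.3, -2.4] [2.0, 0.0, 0.0]
36.0 [0.0, -2.3, -2.4] [2.0, 0.0, -0.0]
```

View pics/s7c.png

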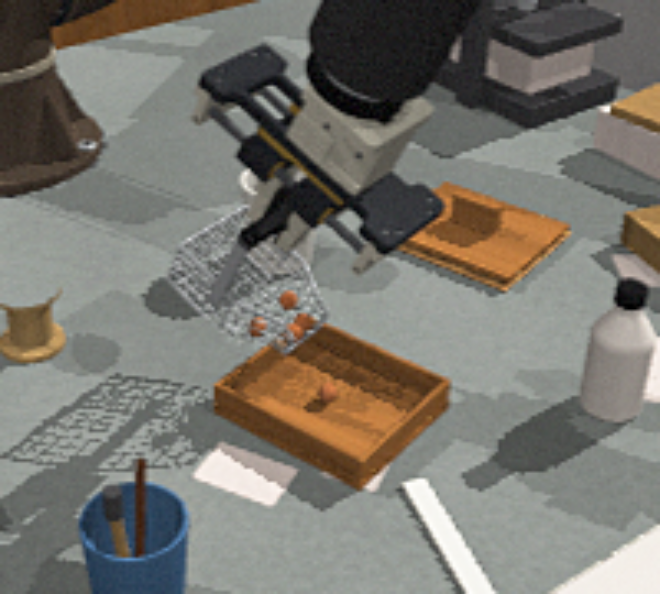

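The scene crop shows one bead already in the tray at (325,390), and the others funnelling into the spout at (290,320). Continuing.

Emit:
move_arm(
  deltas=[
    {"dp": [1, -1, -2], "rotation": [1.5, 0, 0]},
    {"dp": [1, -2, -2], "rotation": [1.5, 0, 0]},
    {"dp": [0, -2, -2], "rotation": [1.5, 0, 0]},
    {"dp": [0, -2, -2], "rotation": [1.5, 0, 0]},
    {"dp": [0, -2, -2], "rotation": [1.5, 0, 0]},
  ],
)

```text
t: 16.05
eef_pos: [0.5637, 0.011, 0.1553]
ee_rot: [-0.988, 0.001, 1.85]
force: [-0.0, -0.2, -2.5]
width: 0.0136
```

```bash
python3 pour.py  36 38 40 42
```

```text
t 16.05 th 33.4 yaw 16.0 tip [0.5819 0.0161 0.0603] F [-0.  -0.2 -2.5] w 0.01364947293685629
36.0 [2.6, -0.4, 0.2] [2.6, -0.4, 0.2]
38.0 [-0.0, -2.3, -2.4] [2.0, -0.0, 0.0]
40.0 [0.0, -2.3, -2.4] [2.0, 0.0, -0.0]
42.0 [-0.0, -2.3, -2.4] [2.0, 0.0, -0.0]
```

Emit:
move_arm(
  deltas=[
    {"dp": [1, -1, -1], "rotation": [1.7, 0, 0]},
    {"dp": [1, -2, -2], "rotation": [1.7, 0, 0]},
    {"dp": [0, -2, -2], "rotation": [1.7, 0, 0]},
    {"dp": [0, -2, -2], "rotation": [1.5, 0, 0]},
    {"dp": [0, -1, -1], "rotation": [1, 0, 0]},
  ],
)

```text
t: 16.47
eef_pos: [0.577, 0.0149, 0.1557]
ee_rot: [-0.858, 0.001, 1.847]
force: [-0.8, 0.6, -2.6]
width: 0.0135
```

Emit:
move_arm(
  deltas=[
    {"dp": [0, 0, 0], "rotation": [0, 0, 0]},
    {"dp": [0, 0, 0], "rotation": [0, 0, 0]},
    {"dp": [0, 0, 0], "rotation": [0, 0, 0]},
    {"dp": [0, 0, 0], "rotation": [0, 0, 0]},
    {"dp": [0, 0, 0], "rotation": [0, 0, 0]},
  ],
)

```text
t: 16.88
eef_pos: [0.5775, 0.0142, 0.1543]
ee_rot: [-0.861, 0.001, 1.846]
force: [-0.3, 0.3, -2.3]
width: 0.014
```

Emit:
move_arm(
  deltas=[
    {"dp": [0, 0, 0], "rotation": [0, 0, 0]},
    {"dp": [0, 0, 0], "rotation": [0, 0, 0]},
    {"dp": [0, 0, 0], "rotation": [0, 0, 0]},
    {"dp": [0, 0, 0], "rotation": [0, 0, 0]},
    {"dp": [0, 0, 0], "rotation": [0, 0, 0]},
  ],
)

```text
t: 17.3
eef_pos: [0.5774, 0.0142, 0.156]
ee_rot: [-0.865, 0.001, 1.846]
force: [0.3, 0.6, -1.3]
width: 0.0134
```

Emit:
move_arm(
  deltas=[
    {"dp": [0, 0, 0], "rotation": [0, 0, 0]},
    {"dp": [0, 0, 0], "rotation": [0, 0, 0]},
    {"dp": [0, 0, 0], "rotation": [0, 0, 0]},
    {"dp": [0, 0, 0], "rotation": [0, 0, 0]},
    {"dp": [0, 0, 0], "rotation": [0, 0, 0]},
  ],
)

```text
t: 17.72
eef_pos: [0.5775, 0.0143, 0.156]
ee_rot: [-0.865, 0.001, 1.846]
force: [0.6, 0.2, -2.0]
width: 0.0133
```

```bash
python3 pour.py 42;python3 - <<'E'
from h import *
f,T,W=grab('scene','s8.png');c=f['pixels'][120:300,180:380,::-1];cv2.imwrite('pics/s8c.png',cv2.resize(c,None,fx=3.3,fy=3.3))
E
```

```text
t 17.72 th 40.5 yaw 15.7 tip [0.5842 0.0161 0.0594] F [ 0.6  0.2 -2. ] w 0.013325305434060946
42.0 [3.2, 2.0, 3.6] [1.5, -0.5, 0.3]
```

View pics/s8c.png

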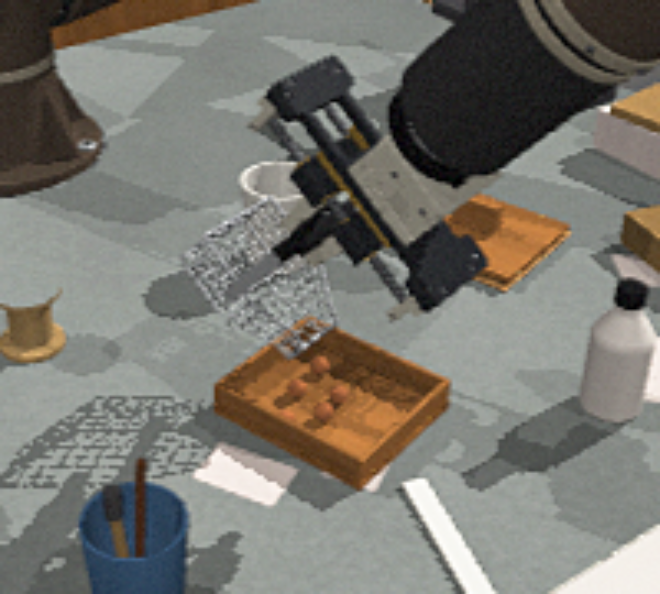

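All five beads lie in the tray, at crop positions (320,365), (297,385), (340,390), (290,412) and (325,410). The basket is empty and weighs 2.1 N. Rising and returning.

```bash
python3 plan.py 10 .52 -.03 .25 14 -8
```

```text
t 17.77 p [0.5775 0.0143 0.156 ] q [ 0.34  0.69  0.22 -0.04 -1.8  -0.06] F [-0.1 -0.3 -2.4] w 0.0136
total dp [-27.1 -27.8 112.2] rot [-48.46   1.75  -0.59]
[-2.7, -2.8, 11.2] [-4.85, 0.18, -0.06]
[-2.7, -3.7, 10.9] [-4.85, 0.18, -0.06]
[-2.8, -4.6, 10.6] [-4.85, 0.18, -0.06]
[-2.8, -5.5, 10.1] [-4.85, 0.18, -0.06]
[-2.8, -6.4, 9.6] [-4.85, 0.18, -0.06]
[-2.8, -7.1, 9.1] [-4.85, 0.18, -0.06]
[-2.9, -7.9, 8.4] [-4.85, 0.18, -0.06]
[-2.9, -8.6, 7.7] [-4.85, 0.18, -0.06]
[-2.9, -9.2, 6.9] [-4.85, 0.18, -0.06]
[-2.9, -9.8, 6.1] [-4.85, 0.18, -0.06]
```

Emit:
move_arm(
  deltas=[
    {"dp": [-1, -6, 12], "rotation": [-2, 0, 0]},
    {"dp": [-3, -8, 12], "rotation": [-4.5, 0.2, 0]},
    {"dp": [-3, -8, 11], "rotation": [-5, 0.2, 0]},
    {"dp": [-3, -8, 10], "rotation": [-5, 0.2, 0]},
    {"dp": [-3, -8, 10], "rotation": [-5, 0.2, 0]},
  ],
)

```text
t: 18.18
eef_pos: [0.5564, -0.0042, 0.2101]
ee_rot: [-1.234, 0.008, 1.835]
force: [0.0, 0.0, -1.5]
width: 0.0134
```

Emit:
move_arm(
  deltas=[
    {"dp": [-3, -8, 9], "rotation": [-5, 0.2, 0]},
    {"dp": [-3, -8, 8], "rotation": [-5, 0.2, 0]},
    {"dp": [-3, -8, 8], "rotation": [-5, 0.2, 0]},
    {"dp": [-5, -8, 7], "rotation": [-5, 0.2, 0]},
    {"dp": [-8, -6, 6], "rotation": [-4, 0.5, 0]},
  ],
)

```text
t: 18.6
eef_pos: [0.5304, -0.0342, 0.2599]
ee_rot: [-1.679, 0.011, 1.813]
force: [-0.0, -0.1, -2.6]
width: 0.0132
```

```bash
python3 plan.py 6 .465 -.16 .265 0 -15
```

```text
t 18.6 p [ 0.5304 -0.0342  0.2599] q [ 0.32  0.03 -0.34  0.02 -1.09 -0.09] F [-0.  -0.1 -2.6] w 0.0132
total dp [-106.5  -14.1   92.6] rot [-8.7  13.74  1.96]
[-17.8, -2.3, 15.4] [-1.45, 2.29, 0.33]
[-18.4, -2.6, 14.7] [-1.45, 2.29, 0.33]
[-19.0, -2.9, 13.8] [-1.45, 2.29, 0.33]
[-19.5, -3.1, 13.0] [-1.45, 2.29, 0.33]
[-20.0, -3.3, 12.1] [-1.45, 2.29, 0.33]
[-20.5, -3.5, 11.2] [-1.45, 2.29, 0.33]
```

Emit:
move_arm(
  deltas=[
    {"dp": [-18, -2.5, 15], "rotation": [-1.5, 2.3, 0.3]},
    {"dp": [-22, -3, 15], "rotation": [-1.5, 2.3, 0.3]},
    {"dp": [-22, -3, 14], "rotation": [-1.5, 2.3, 0.3]},
    {"dp": [-22, -3, 13], "rotation": [-1.5, 2.3, 0.3]},
    {"dp": [-22, -3, 12], "rotation": [-1.5, 2.3, 0.3]},
  ],
)

```text
t: 19.02
eef_pos: [0.4709, -0.1532, 0.2683]
ee_rot: [-1.826, -0.001, 1.608]
force: [0.2, -1.5, -2.5]
width: 0.0134
```

```bash
python3 plan.py 9 .398 -.3083 .20 -16 -25
```

```text
t 19.02 p [ 0.4709 -0.1532  0.2683] q [ 0.09 -0.13 -0.49  0.02 -0.95 -0.07] F [ 0.2 -1.5 -2.5] w 0.0134
total dp [-152.3   46.1   93.2] rot [-10.29  17.04   6.18]
[-16.9, 5.1, 10.4] [-1.14, 1.89, 0.69]
[-17.2, 5.1, 9.9] [-1.14, 1.89, 0.69]
[-17.5, 5.1, 9.4] [-1.14, 1.89, 0.69]
[-17.7, 5.2, 8.9] [-1.14, 1.89, 0.69]
[-17.9, 5.2, 8.5] [-1.14, 1.89, 0.69]
[-18.1, 5.3, 8.0] [-1.14, 1.89, 0.69]
[-18.3, 5.3, 7.5] [-1.14, 1.89, 0.69]
[-18.5, 5.4, 7.0] [-1.14, 1.89, 0.69]
[-18.7, 5.5, 6.5] [-1.14, 1.89, 0.69]
```

Emit:
move_arm(
  deltas=[
    {"dp": [-18, 2, 10.5], "rotation": [-1.1, 1.9, 0.7]},
    {"dp": [-18, 2, 10], "rotation": [-1.1, 1.9, 0.7]},
    {"dp": [-18, 2, 9.5], "rotation": [-1.1, 1.9, 0.7]},
    {"dp": [-18, 3, 9], "rotation": [-1.1, 1.9, 0.7]},
    {"dp": [-18, 4, 8.5], "rotation": [-1.1, 1.9, 0.7]},
  ],
)

```text
t: 19.43
eef_pos: [0.4183, -0.2471, 0.2437]
ee_rot: [-1.928, 0.008, 1.42]
force: [-0.3, 0.1, -3.2]
width: 0.0133
```

```bash
python3 plan.py 5 .398 -.3083 .20 -16 -25
```

```text
t 19.43 p [ 0.4183 -0.2471  0.2437] q [-0.11 -0.19 -0.63  0.03 -0.77 -0.06] F [-0.3  0.1 -3.2] w 0.0133
total dp [-63.2  37.6  25.7] rot [-4.48  6.98  2.43]
[-12.6, 7.5, 5.1] [-0.9, 1.4, 0.49]
[-12.7, 7.5, 4.9] [-0.9, 1.4, 0.49]
[-12.7, 7.6, 4.8] [-0.9, 1.4, 0.49]
[-12.8, 7.6, 4.6] [-0.9, 1.4, 0.49]
[-12.8, 7.6, 4.4] [-0.9, 1.4, 0.49]
```

Emit:
move_arm(
  deltas=[
    {"dp": [-13, 3, 5], "rotation": [-1, 1.5, 0.5]},
    {"dp": [-13, 5, 5], "rotation": [-1, 1.5, 0.5]},
    {"dp": [-13, 6, 5], "rotation": [-1, 1.5, 0.5]},
    {"dp": [-12, 6, 5], "rotation": [-0.8, 1.3, 0.4]},
    {"dp": [-8, 4, 3], "rotation": [-0.4, 0.8, 0.3]},
  ],
)

```text
t: 19.85
eef_pos: [0.3861, -0.3056, 0.2107]
ee_rot: [-2.001, -0.001, 1.289]
force: [-0.8, -0.4, -2.1]
width: 0.0132
```

Emit:
move_arm(
  deltas=[
    {"dp": [0, 0, 0], "rotation": [0, 0, 0]},
  ],
)

```text
t: 19.93
eef_pos: [0.3841, -0.306, 0.2092]
ee_rot: [-1.998, -0.002, 1.287]
force: [-0.2, -0.7, -1.8]
width: 0.0137
```

```bash
cat > seat.py <<'E'
from plan import *
s=arm.get_state();Rc=rot(s['ee_rot'])
Rt=rot([-2.010,0,1.293]);pt=np.array([.4303,-.319,.1249])
print('t',round(s['t'],2),'in seat tool frame mm',(Rt.T@(pt-s['eef_pos'])*1000).round(1),'rot',np.degrees(R.from_matrix(Rc.T@Rt).as_rotvec()).round(2),'F',s['force'].round(1),'Ft',(Rt.T@s['force']).round(1),'w',round(s['width'],4))
E
python3 seat.py
```

```text
t 19.93 in seat tool frame mm [ 0.2 96.7 -7.6] rot [-0.67 -0.35 -0.06] F [-0.2 -0.7 -1.8] Ft [-0.7  1.6  0.7] w 0.0137
```

Emit:
move_arm(
  deltas=[
    {"dp": [0, 10, -3], "rotation": [-0.4, -0.2, 0]},
    {"dp": [0, 16, -2.5], "rotation": [-0.3, -0.1, 0]},
    {"dp": [0, 14, -2], "rotation": [0, 0, 0]},
    {"dp": [0, 8, 0], "rotation": [0, 0, 0]},
    {"dp": [0, 0, 0], "rotation": [0, 0, 0]},
  ],
)

```text
t: 20.35
eef_pos: [0.4107, -0.3136, 0.1694]
ee_rot: [-2.01, 0.002, 1.293]
force: [0.1, -0.3, -1.5]
width: 0.0132
```

```bash
python3 seat.py; python3 - <<'E'
from h import *
f,T,W=grab('scene','s9.png');c=f['pixels'][160:310,50:250,::-1];cv2.imwrite('pics/s9c.png',cv2.resize(c,None,fx=3.8,fy=3.8))
E
```

```text
t 20.35 in seat tool frame mm [ 0.2 48.9  0.6] rot [ 0.02  0.04 -0.09] F [ 0.1 -0.3 -1.5] Ft [-0.3  1.4  0.5] w 0.0132
```

View pics/s9c.png

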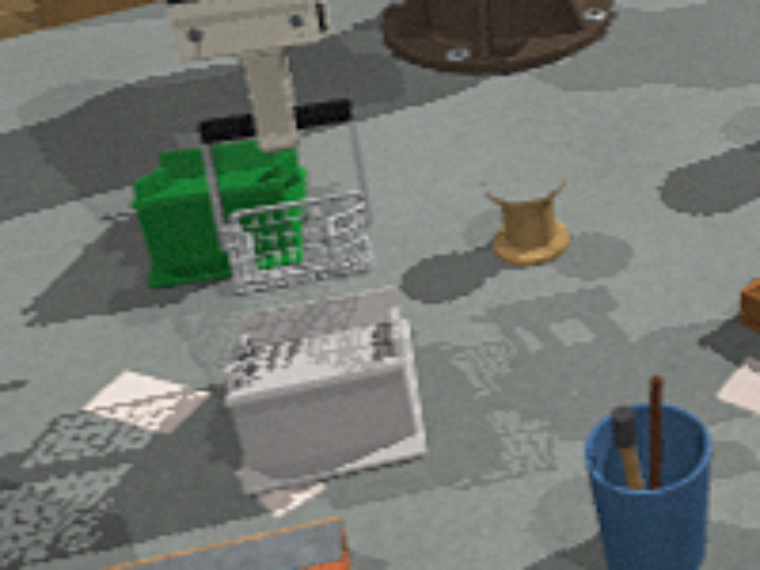

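The basket is square above the rack, aligned with its seat. Lowering in stages.

Emit:
move_arm(
  deltas=[
    {"dp": [0, 7, 0.5], "rotation": [0, 0, 0]},
    {"dp": [0, 8, 1], "rotation": [0, 0, 0]},
    {"dp": [0, 6, 1], "rotation": [0, 0, 0]},
    {"dp": [0, 3, 0], "rotation": [0, 0, 0]},
    {"dp": [0, 0, 0], "rotation": [0, 0, 0]},
  ],
)

```text
t: 20.82
eef_pos: [0.4199, -0.3157, 0.1475]
ee_rot: [-2.013, 0.002, 1.295]
force: [-0.3, 0.3, -2.6]
width: 0.0134
```

```bash
python3 seat.py
```

```text
t 20.82 in seat tool frame mm [-0.3 25.1 -0.2] rot [ 0.19  0.14 -0.07] F [-0.3  0.3 -2.6] Ft [0.2 2.2 1.4] w 0.0134
```

Emit:
move_arm(
  deltas=[
    {"dp": [-0.2, 5, 0], "rotation": [0.2, 0.1, 0]},
    {"dp": [-0.1, 5, 0.4], "rotation": [0, 0, 0]},
    {"dp": [0, 4, 0.4], "rotation": [0, 0, 0]},
    {"dp": [0, 3, 0], "rotation": [0, 0, 0]},
    {"dp": [0, 0, 0], "rotation": [0, 0, 0]},
  ],
)

```text
t: 21.23
eef_pos: [0.4272, -0.3183, 0.1307]
ee_rot: [-2.011, 0.002, 1.293]
force: [0.7, -0.4, -2.6]
width: 0.0134
```

```bash
python3 seat.py
```

```text
t 21.23 in seat tool frame mm [ 0.1  6.6 -0.5] rot [ 0.03  0.04 -0.08] F [ 0.7 -0.4 -2.6] Ft [-0.2  2.7  0.4] w 0.0134
```

Emit:
move_arm(
  deltas=[
    {"dp": [0, 1.5, -0.4], "rotation": [0, 0, 0]},
    {"dp": [0, 1.5, 0], "rotation": [0, 0, 0]},
    {"dp": [0, 1, 0], "rotation": [0, 0, 0]},
    {"dp": [0, 0, 0], "rotation": [0, 0, 0]},
  ],
)

```text
t: 21.57
eef_pos: [0.4293, -0.3189, 0.1268]
ee_rot: [-2.01, 0.002, 1.293]
force: [-0.2, 0.3, -2.2]
width: 0.0132
```

```bash
python3 seat.py
```

```text
t 21.57 in seat tool frame mm [ 0.2  2.1 -0.1] rot [ 0.01  0.04 -0.09] F [-0.2  0.3 -2.2] Ft [0.2 1.9 1.1] w 0.0132
```

Emit:
move_arm(
  deltas=[
    {"dp": [0, 0.8, 0], "rotation": [0, 0, 0]},
    {"dp": [0, 0.8, 0], "rotation": [0, 0, 0]},
    {"dp": [0, 0.3, 0], "rotation": [0, 0, 0]},
    {"dp": [0, 0, 0], "rotation": [0, 0, 0]},
  ],
)

```text
t: 21.9
eef_pos: [0.4301, -0.3192, 0.1251]
ee_rot: [-2.011, 0.002, 1.293]
force: [1.2, 0.4, -2.1]
width: 0.0136
```

```bash
python3 seat.py
```

```text
t 21.9 in seat tool frame mm [ 0.2  0.3 -0. ] rot [ 0.03  0.04 -0.09] F [ 1.2  0.4 -2.1] Ft [ 0.7  2.3 -0. ] w 0.0136
```

Emit:
move_arm(
  deltas=[
    {"dp": [0, 0.6, 0], "rotation": [0, 0, 0]},
    {"dp": [0, 0.3, 0], "rotation": [0, 0, 0]},
  ],
)

```text
t: 22.07
eef_pos: [0.43, -0.3193, 0.1248]
ee_rot: [-2.01, 0.002, 1.293]
force: [-3.9, 3.5, 3.9]
width: 0.0135
```

Emit:
move_arm(
  deltas=[
    {"dp": [0, 0.4, 0], "rotation": [0, 0, 0]},
    {"dp": [0, 0, 0], "rotation": [0, 0, 0]},
  ],
)

```text
t: 22.23
eef_pos: [0.4301, -0.3193, 0.1251]
ee_rot: [-2.011, 0.002, 1.293]
force: [0.2, -0.1, -2.4]
width: 0.0135
```

```bash
python3 seat.py
```

```text
t 22.23 in seat tool frame mm [ 0.4  0.2 -0.1] rot [ 0.08  0.03 -0.1 ] F [ 0.2 -0.1 -2.4] Ft [-0.1  2.3  0.8] w 0.0135
```

Emit:
move_arm(
  deltas=[
    {"dp": [0, 0.7, 0], "rotation": [0, 0, 0]},
    {"dp": [0, 0.5, 0], "rotation": [0, 0, 0]},
  ],
)

```text
t: 22.4
eef_pos: [0.4301, -0.3195, 0.1248]
ee_rot: [-2.012, 0.002, 1.293]
force: [-7.6, 6.9, 11.8]
width: 0.0136
```

Emit:
move_arm(
  deltas=[
    {"dp": [0, 0, 0], "rotation": [0, 0, 0]},
    {"dp": [0, 0, 0], "rotation": [0, 0, 0]},
    {"dp": [0, 0, 0], "rotation": [0, 0, 0]},
    {"dp": [0, 0, 0], "rotation": [0, 0, 0]},
    {"dp": [0, 0, 0], "rotation": [0, 0, 0]},
  ],
  jaw=0,
)

```text
t: 22.82
eef_pos: [0.4322, -0.3202, 0.1267]
ee_rot: [-2.017, 0.003, 1.293]
force: [0.2, -0.4, 0.2]
width: 0.0414
```

Emit:
move_arm(
  deltas=[
    {"dp": [0, 0, 0], "rotation": [0, 0, 0]},
    {"dp": [0, 0, 0], "rotation": [0, 0, 0]},
    {"dp": [0, 0, 0], "rotation": [0, 0, 0]},
  ],
)

```text
t: 23.07
eef_pos: [0.4326, -0.3203, 0.1267]
ee_rot: [-2.017, 0.003, 1.293]
force: [1.1, -0.5, -0.4]
width: 0.0616
```

```bash
python3 seat.py
```

```text
t 23.07 in seat tool frame mm [0.6 0.6 3.1] rot [ 0.41  0.08 -0.12] F [ 1.1 -0.5 -0.4] Ft [-0.2  0.9 -0.8] w 0.0616
```

Emit:
move_arm(
  deltas=[
    {"dp": [0, 0, 1], "rotation": [0, 0, 0]},
    {"dp": [0, 0, 1], "rotation": [0, 0, 0]},
    {"dp": [0, -3, 0], "rotation": [0, 0, 0]},
    {"dp": [0, -10, 0], "rotation": [0, 0, 0]},
    {"dp": [0, -20, 0], "rotation": [0, 0, 0]},
  ],
)

```text
t: 23.48
eef_pos: [0.4154, -0.3152, 0.1525]
ee_rot: [-2.01, 0.002, 1.293]
force: [-0.1, 0.3, -0.4]
width: 0.0871
```

Emit:
move_arm(
  deltas=[
    {"dp": [0, -25, 0], "rotation": [0, 0, 0]},
    {"dp": [0, -28, 0], "rotation": [0, 0, 0]},
    {"dp": [0, -30, 0], "rotation": [0, 0, 0]},
    {"dp": [0, -25, 0], "rotation": [0, 0, 0]},
    {"dp": [0, -5, 0], "rotation": [0, 0, 0]},
  ],
)

```text
t: 23.9
eef_pos: [0.3653, -0.3008, 0.2608]
ee_rot: [-2.009, 0.003, 1.294]
force: [1.5, -0.0, 0.4]
width: 0.0876
```

```bash
python3 go.py; python3 - <<'E'
from h import *
f,T,W=grab('scene','s10.png');np.savez('s10.npz',W=W,p=f['pixels']);cv2.imwrite('pics/s10c.png',cv2.resize(f['pixels'][150:370,30:430,::-1],None,fx=2,fy=2))
f,T,W2=grab('wrist','w10.png')
p=f['pixels']
m=(abs(W2[...,0]-.4255)<.05)&(abs(W2[...,1]+.3155)<.08)&(W2[...,2]>.12)&(W2[...,2]<.17)&(p.max(-1)<90)
B=rot(np.radians([0,-25,-16])); Q=(W2[m]-np.array([.4255,-.3155,.141]))@B*1000; Q=Q[Q[:,2]>4]
print('wrist bar',len(Q),cv2.minAreaRect(Q[:,:2].astype(np.float32)),np.median(Q[:,2]))
o=np.load('scene0.npz')
for n,w,pp in (('old',o['W'],o['p']),('new',W,np.load('s10.npz')['p'])):
    m=(w[...,0]>.33)&(w[...,0]<.56)&(w[...,1]>-.42)&(w[...,1]<-.22)&(w[...,2]>.125)&(w[...,2]<.17)&(pp.max(-1)<70)
    print(n,m.sum(),w[m].mean(0).round(4))
E
```

```text
t 23.9 p [ 0.3653 -0.3008  0.2608] rpy [-115.1    0.2   74.1] q [-0.26 -0.27 -0.66  0.01 -0.74 -0.02] F [ 1.5 -0.   0.4] w 0.0876
wrist bar 1005 ((-3.6994988918304443, -2.642547607421875), (93.42508697509766, 13.376631736755371), 89.61434173583984) 7.431671646241843
old 241 [ 0.4291 -0.3194  0.1443]
new 237 [ 0.4286 -0.32    0.1441]
```

View pics/s10c.png

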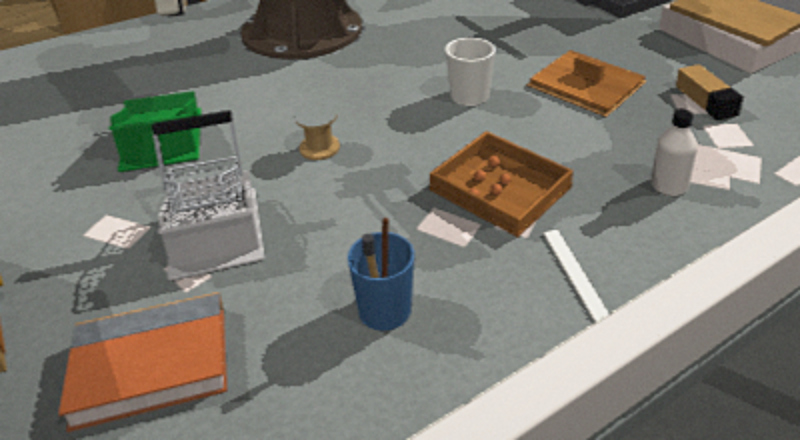

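View pics/w10.png

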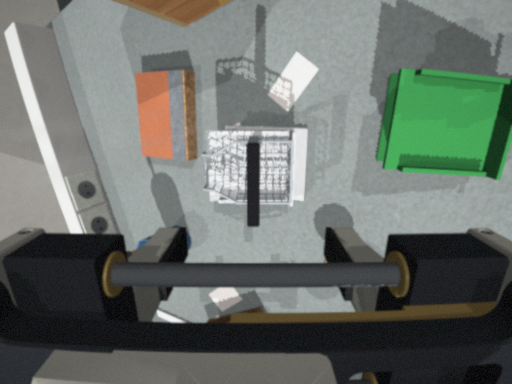

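Emit:
move_arm(
  deltas=[
    {"dp": [0, -10, 0], "rotation": [0, 0, 0]},
    {"dp": [0, 0, 0], "rotation": [0, 0, 0]},
    {"dp": [0, 0, 0], "rotation": [0, 0, 0]},
  ],
)

```text
t: 24.25
eef_pos: [0.3608, -0.2989, 0.2643]
ee_rot: [-2.004, 0.001, 1.293]
force: [-1.0, -0.4, -1.1]
width: 0.0873
```

```bash
python3 - <<'E'
from h import *
f,T,W=grab('top','t11.png')
m=(abs(W[...,2]-.015)<.005)&(abs(W[...,0]-.467)<.11)&(abs(W[...,1]-.317)<.11)
P=W[m];print('lid',m.sum(),cv2.minAreaRect((P[:,:2]*1000).astype(np.float32)),np.median(P[:,2]))
m=(abs(W[...,2]-.047)<.006)&(abs(W[...,0]-.467)<.06)&(abs(W[...,1]-.317)<.06)
print('block',m.sum(),cv2.minAreaRect((W[m][:,:2]*1000).astype(np.float32)))
c=f['pixels'][90:260,110:410,::-1];cv2.imwrite('pics/t11c.png',cv2.resize(c,None,fx=2.6,fy=2.6,interpolation=cv2.INTER_CUBIC))
E
```

```text
lid 1529 ((470.7698669433594, 315.41741943359375), (151.4839630126953, 134.0465087890625), 16.758893966674805) 0.014981978643572091
block 68 ((469.896484375, 318.84124755859375), (51.33102035522461, 14.324338912963867), 16.36191749572754)
```

View pics/t11c.png

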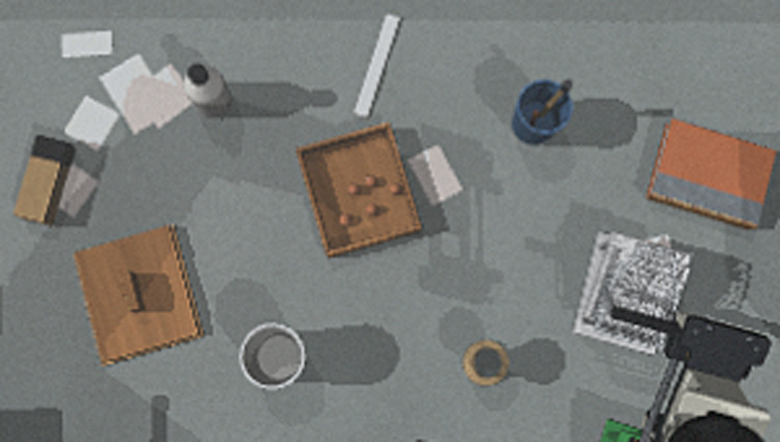

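The top view shows the lid flat and square on the mat, its block centre about 3 mm from the mat's middle. The five beads are in the tray at crop (372,200), the basket is in the rack, and the bystanders look unmoved. Handing in.

```bash
python3 -c "
from station import arm
print(arm.job_done())"
```

```text
the job is handed in; nothing more can be done
None
```

The job is done and handed in at about 24 s. The lid is on the mat, all five beads are in the tray, and the basket is back in the rack with the gripper open and clear of it.

**Last checks:**
- **Lid:** it lies flat, grip up and square to the mat, about 3 mm from the mat's middle.
- **Beads:** all five are in the tray in both the top and scene views. The basket weighed about 2.1 N empty, as it should.
- **Basket:** it leans as before, with its bar within about 1 mm of the starting position.
- **Bystanders:** everything else, including the green rack, looks unmoved. I judged that by eye and did not measure it.

**What went wrong:** the first descent onto the lid overshot, and the open fingertips pressed on the lid plate with about 80 N before I backed off. That is under the 120 N wrist limit. It is above the 40 N limit for the arm or gripper body; I believe only the fingers touched, but I couldn't confirm that. The lid and tray showed no change afterwards.

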